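Fit the carton sealer's crank and index it

TASK

Fit the loose crank onto the spindle of the carton sealer's adjuster gearbox without turning the spindle into line first: the slot in its hub goes over the spindle's flats, so that the crank rests level on top of the index ring, and let go of it. Then take it again by its knob and swing it round until the key bar under its arm lies over the ring's two notches and drops in, fully home, and leave it there. Leave the other things on the bench where they are.

Things in the scene. Friction and masses are not known exactly. Their poses are not given: they have to be found in the camera images.
- crank: the loose crank, a square steel hub with a flat dark arm and a black knob, 185 mm long, about 0.46 kg (varies); it starts standing flat on the bench, knob up. Origin on the hub's axis at its underside, 22.5 mm under crank_hub, same axes. Arm: 26 mm wide, 14 mm thick, from 24 to 38 mm above the underside, out to x = +126 mm, and as a short tail back to x = -59 mm.
- crank_hub (a point): centre of the crank's hub, half-way up. Steel block 46 x 46 mm, 45 mm high (this point is 22.5 mm above its underside), with a slot right through from top to bottom, 31 mm along x by 15 mm along y. x points along the arm to the knob, y across it, z up. The hub's two y faces are free for a grasp 46 mm wide.
- key_bar (a point): middle of the key bar's lower edge (the crank's origin, same axes). The steel key bar runs under arm and tail on both sides of the hub, 12 mm wide along y, out to x = +57 and -57 mm; its lower edge is level with the hub's underside.
- crank_knob: the crank's black hand knob, an upright cylinder 28 mm in diameter and 44 mm tall that spins freely on its pin (a hand holding it need not turn as the crank swings). Origin on its axis half-way up: 108 mm from the hub's axis along the crank's x, 60.5 mm above the crank's underside. Its foot is just above the arm.
- adjuster: the grey gearbox fixed to the bench, block 136 x 136 mm, 40 mm high; two foot plates 180 mm long along y and a shaft stub at +x are lower than its top. Origin at the centre of its underside; z up. On top it carries the index ring, and the spindle in its middle.
- ring (a point): centre of the index ring, level with the ring's top, 50 mm above the bench. Flat aluminium ring, inner radius 33 mm, outer about 59 mm, 10 mm high, with two notches 18 mm wide cut right across it at its +x and -x sides: x points through both notches. The well inside the ring and the notches have one flat floor, 10 mm below this point.
- well (a point): centre of the well's floor, 40 mm above the bench, axes as ring. With the key bar lying on the ring the crank's underside is 10 mm above this floor (crank_hub 22.5 mm above point ring); with the key bar in the notches it rests on the floor (crank_hub 12.5 mm above point ring) and the spindle's top is flush with the hub's top. Either end of the key bar may be in either notch.
- blade (a point): top of the spindle, on its axis, 35 mm above the ring's top (85 mm above the bench). Upright steel shaft with two flats, 28 mm along this frame's x by 12 mm along y, its ends rounded and its top domed, rising from the well's floor. The frame turns with the spindle. It is the same after half a turn, so the crank fits either way round.
- spindle (a joint): turn of the spindle about the vertical, rad, anticlockwise seen from above; 0 or pi when its long side lies along the line of the notches (ring x). It turns stiffly enough (0.04 N m) to stay where it is left, from -1.2 to 4.3. It starts at least 0.6 rad out of line.
- jug_a: white 1-litre jug, 100 mm wide, 210 mm tall, red cap and side handle, closed and full; origin at the centre of its underside. A bystander: leave it be.
- jug_b: a second jug like jug_a. A bystander: leave it be.
- tape_roll: roll of packing tape lying flat, 100 mm across, 48 mm high; origin at the centre of its underside. A bystander: leave it be.
- wrench: open-ended steel wrench lying flat, 160 mm long; origin under its middle. A bystander: leave it be.
- spray: green round bottle, 60 mm across, 170 mm tall; origin at the centre of its underside. A bystander: leave it be.
- small_carton: small brown cardboard carton, 110 x 80 x 75 mm; origin at the centre of its underside. A bystander: leave it be.
Things that resemble listed ones, but are neither listed nor needed, are in the scene too. Leave any blue or purple look-alike of the crank alone.

How it is judged:
By the outcome, as a careful person would: the job done as asked, in the order asked, and still so for the second after the job is handed in, with the robot touching nothing.
It also fails if it takes over 51 s, if anything falls off the work surface, if the arm or the gripper's body presses on something with over 40 N, if the wrist force passes 120 N, or if a joint passes its speed limit or range.

ROBOT

A 7-joint arm with a two-finger parallel gripper is mounted at the origin on the work surface. World frame = base frame: x ahead of the robot, y to its left, z up, the work surface at z = 0. Lengths are in m, angles in rad, forces in N, time in s.
With the tool pointing down it reaches from about 0.4 to 0.875 m from the base axis. Payload 19.3 kg.
Tool frame: the origin (TCP) lies at the very end of the fingers, on their centre line; the grasp point (between the pads) lies 19 mm behind it; z points along the fingers, y is the direction in which the jaws open and shut (so a half turn about z gives the same grasp; the last joint's range is limited). The gripper opens to 85 mm and grips with 20 to 120 N. Pads are 22 mm wide; open, the fingers measure 114 mm over their backs; the gripper's body (76 mm by 85 mm) begins 54 mm behind the grasp point. The pads swing forward as they close: fully open they stand 13 mm farther back than shut.
Start: joints at [1.161, 0.521, -0.036, 1.599, 0.021, 1.021, -0.113], TCP at [0.208, -0.589, 0.231] pointing down, gripper open.
Joint ranges: [-2.91, 2.91], [-0.3, 2.13], [-1.5, 1.42], [0.17, 2.43], [-1.26, 4.41], [0.16, 1.93], [-2.52, 2.52]. Speed limits (rad/s): [1.89, 1.89, 2.39, 2.39, 3.01, 3.01, 3.01].

INTERFACE

Orientations are given as a unit quaternion [w, x, y, z].
In Python, from bench import env gives the robot as it stands.
- The arm moves only by the tool servo_tool, never from a script. Its argument "targets" is a list of rows, each a list of 7 numbers: the shift along the tool's x, y, z in m, then the turn, a rotation vector about the tool's x, y, z in rad, then the opening, from 0 (shut) to 1 (fully open). A call has 1 to 20 rows; each row shifts and turns the commanded pose from where the row before left it, along the tool's axes as they then stand; what a row does not reach is not made up. A row lasts 1/12 s, in which the tool goes at most 41.7 mm and 7.16 degrees, less where a joint would pass 70% of its speed; a pose out of reach is approached as far as the arm can. A call is refused whole if a number of a shift passes 0.0417 or a number of a turn 0.125, either way. A call with a gripper value outside its range is refused whole. The fingers move at their own pace and stop on an object; "squeeze" is the grip in N (left out, the last holds). Time passes only in rows, so rows that do not move let the fingers close. It gives the time, the measured TCP pose, the force and the opening at its end, in the units of the state.
- env.observe(): the state, without advancing time (a new reading comes with each control period).
- env.read_camera(name): name is "side" or "top" or "wrist"; returns the picture (400x640x3 uint8, red, green, blue); there is no depth.
- env.camera_params(name): a dict with "fovy" (degrees; the focal length in pixels is half the picture's height over the tangent of half this angle, whatever the lens; pixels are square), "cx", "cy" (the principal point, pixels), "world_to_cam" (4x4, takes a point from world to camera coordinates); the wrist camera has in their place "hand_eye" (4x4, takes a point from camera to tool coordinates, whose origin is the TCP and whose axes are the flange's). Camera axes: x right, y up, looking along -z (the intrinsics and any distortion apply to the point x, -y, -z); pixel columns grow to the right and rows downward; lengths in m; the calibration is good to about 2 mm. A picture is of the moment at which its call begins: read the wrist's pose just before it. camera_params takes no time and is no camera call.
- env.hand_in(): hands the job in, once; it reports no verdict.
Trained networks look in the newest picture that a camera, given by its name, has taken for a name from the list of things; names that differ only in an ending like _2 or _b are one class to them, and where a whole thing is asked for, a point or a joint stands for the part that bears it (a point fixed in the world has none). Each returns a list of dicts, best first, with "conf" (0 to 1); they miss things now and then, are a little off and sometimes report something else, mostly with a low value. They report only what shows in the picture. A call takes as long as a camera call. They do not tell look-alikes from the thing itself.
- env.trace(camera, thing): "pixels" (400x640 bool, what is visible of it) and "rect" ([left, top, right, bottom] in pixels, round what is visible of it).
The state is a dict: "t": time; "joint_pos": joint angles; "joint_vel": joint speeds; "tau": joint torques, N m; "position": TCP position; "tcp_rot": TCP orientation; "contact_force": force on the tool from outside, world axes, zero at the start; "wrist_torque": the same for the moment, N m; "finger_gap": opening from 0.0 (shut) to 1.0 (fully open).
Only numpy, scipy, OpenCV 4.12 (cv2) and the standard library are available. Lean on these libraries where they do the work, as an engineer would, in place of code of your own. Each camera call takes 0.05 s, during which the arm holds its last target.

## Working session

There is one attempt and no reset: what is moved stays moved. The work goes in short steps, Python scripts to look and compute and a tool call to move; the robot and the scene stay as the last step left them, time stands still between calls to the robot, and variables do not carry over. Pictures are saved under pics/ and viewed, and the job is handed in when it is done.

Besides the shell and the picture viewer there is one more tool, called as name(argument=value, ...), one argument or row to a line, values as JSON. servo_tool: Moves the arm, as the interface text tells. Its arguments: {"type":"object","properties":{"targets":{"type":"array","items":{"type":"array","items":{"type":"number"}}},"squeeze":{"type":"number"}},"required":["targets"]}

```bash
ls; mkdir -p pics; cat > h.py <<'E'
import numpy as np, cv2
from bench import env
def save(n,im,s=1):
    if s!=1: im=cv2.resize(im,None,fx=s,fy=s,interpolation=cv2.INTER_CUBIC)
    cv2.imwrite('pics/'+n+'.png',im[:,:,::-1])
E
python3 - <<'E'
from h import *
o=env.observe();print({k:np.round(v,4).tolist() for k,v in o.items()})
for c in('side','top','wrist'):
    im=env.read_camera(c);save(c+'0',im);np.save('pics/'+c+'0.npy',im);print(c,env.camera_params(c))
E
```

```text
pics
{'t': 0.0, 'joint_pos': [1.1608, 0.522, -0.0363, 1.6, 0.0212, 1.0211, -0.1128], 'joint_vel': [0.0003, -0.0009, 0.0009, 0.0011, 0.0013, -0.0009, -0.0028], 'tau': [-0.0021, -92.7107, 1.9802, -36.9932, 0.018, 0.0082, 0.0], 'position': [0.2081, -0.589, 0.2307], 'tcp_rot': [-0.0006, 0.9856, 0.169, -0.0001], 'contact_force': [-0.4454, 0.0392, -0.3909], 'wrist_torque': [0.0285, 0.024, -0.0018], 'finger_gap': 0.999}
side {'fovy': 52.259687332682205, 'cx': 318.3618241084268, 'cy': 206.6227905910064, 'world_to_cam': array([[-0.86641258, -0.49929928,  0.00542804,  0.44306739],
       [ 0.35205707, -0.60312841,  0.71574572, -0.3091891 ],
       [-0.35409752,  0.62204208,  0.69833988, -1.30564123],
       [ 0.        ,  0.        ,  0.        ,  1.        ]])}
top {'fovy': 49.58531290621315, 'cx': 317.3899152801652, 'cy': 196.40668610161052, 'world_to_cam': array([[-1.52744718e-02, -9.99879740e-01, -2.68253845e-03,
        -7.45556579e-02],
       [ 9.84745907e-01, -1.55082388e-02,  1.73306068e-01,
        -5.61182792e-01],
       [-1.73326827e-01,  5.53987871e-06,  9.84864362e-01,
        -1.38444984e+00],
       [ 0.00000000e+00,  0.00000000e+00,  0.00000000e+00,
         1.00000000e+00]])}
wrist {'fovy': 69.69385490056432, 'cx': 318.3445023185965, 'cy': 200.91239357735193, 'hand_eye': array([[ 3.72356144e-04,  9.52887480e-01,  3.03323775e-01,
         7.84430141e-02],
       [ 9.99998894e-01,  8.19458744e-05, -1.48501689e-03,
         1.02345613e-03],
       [-1.43991014e-03,  3.03323992e-01, -9.52886395e-01,
        -1.41820416e-01],
       [ 0.00000000e+00,  0.00000000e+00,  0.00000000e+00,
         1.00000000e+00]])}
```

View pics/side0.png

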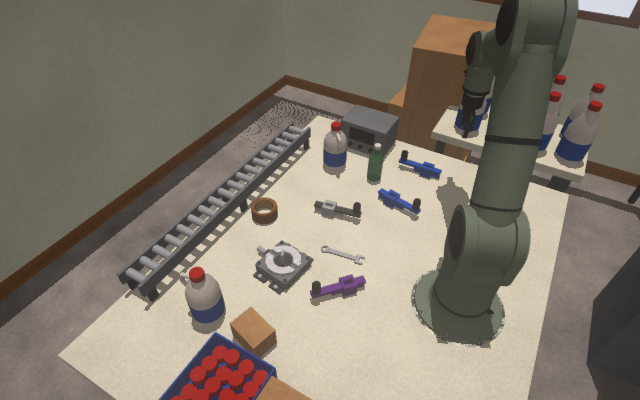

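View pics/top0.png

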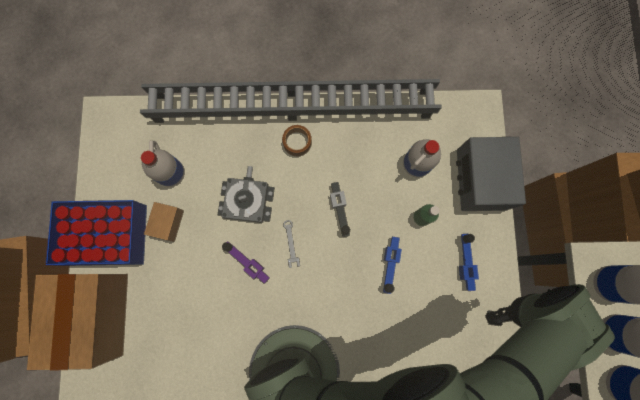

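View pics/wrist0.png

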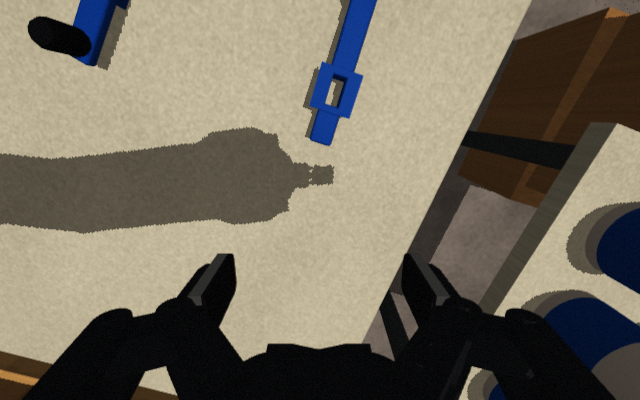

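Candidates for the crank in the top image: grey/dark at (339,208), blue (391,265), blue (468,262), purple (245,262). Only the grey steel/dark-arm one fits; I'll confirm it enlarged.

```bash
cat >> h.py <<'E'
def K(c):
    p=env.camera_params(c);f=200/np.tan(np.radians(p['fovy']/2));return f,p['cx'],p['cy'],p
def Rt(q):
    from scipy.spatial.transform import Rotation as R
    return R.from_quat([q[1],q[2],q[3],q[0]]).as_matrix()
def w2c(c,pose=None):
    p=env.camera_params(c)
    if c!='wrist': return p['world_to_cam']
    T=np.eye(4);T[:3,:3]=Rt(pose[1]);T[:3,3]=pose[0]
    return np.linalg.inv(T@p['hand_eye'])
def proj(c,P,pose=None):
    f,cx,cy,_=K(c);M=w2c(c,pose);P=np.atleast_2d(P);q=P@M[:3,:3].T+M[:3,3]
    return np.c_[cx+f*q[:,0]/-q[:,2],cy-f*q[:,1]/-q[:,2]]
def back(c,uv,z,pose=None):
    f,cx,cy,_=K(c);M=np.linalg.inv(w2c(c,pose));uv=np.atleast_2d(uv)
    d=np.c_[(uv[:,0]-cx)/f,-(uv[:,1]-cy)/f,-np.ones(len(uv))]@M[:3,:3].T;o=M[:3,3]
    return o+d*((z-o[2])/d[:,2])[:,None]
E
python3 - <<'E'
from h import *
t=np.load('pics/top0.npy');a=t[150:260,200:370];save('topcrop',a,4.6)
for th in('crank','crank_knob','crank_hub','adjuster','blade'):
  for c in ('top',):
    for r in env.trace(c,th):
        m=r['pixels'];ys,xs=np.nonzero(m);print(c,th,round(r['conf'],2),np.round(r['rect']),xs.mean().round(1),ys.mean().round(1),m.sum())
E
```

```text
top crank 0.77 [330. 181. 349. 237.] 339.7 207.9 547
top crank 0.76 [224. 246. 270. 282.] 246.4 263.0 512
top crank 0.69 [387. 239. 402. 294.] 391.2 264.7 642
top crank 0.57 [462. 232. 481. 292.] 468.0 262.3 711
top crank_knob 0.56 [461. 232. 473. 244.] 468.3 238.1 85
top crank_knob 0.37 [341. 228. 350. 233.] 345.2 229.7 66
top crank_hub 0.86 [384. 239. 398. 291.] 391.3 263.0 615
top crank_hub 0.7 [458. 234. 481. 290.] 468.2 263.1 619
top crank_hub 0.63 [224. 240. 268. 280.] 247.7 263.8 432
top crank_hub 0.57 [332. 181. 350. 238.] 340.3 209.0 557
top adjuster 0.95 [219. 166. 276. 226.] 245.9 199.1 2170
top adjuster 0.48 [241. 196. 249. 199.] 242.9 198.0 28
top blade 0.58 [242. 197. 246. 198.] 243.0 198.0 29
```

View pics/topcrop.png

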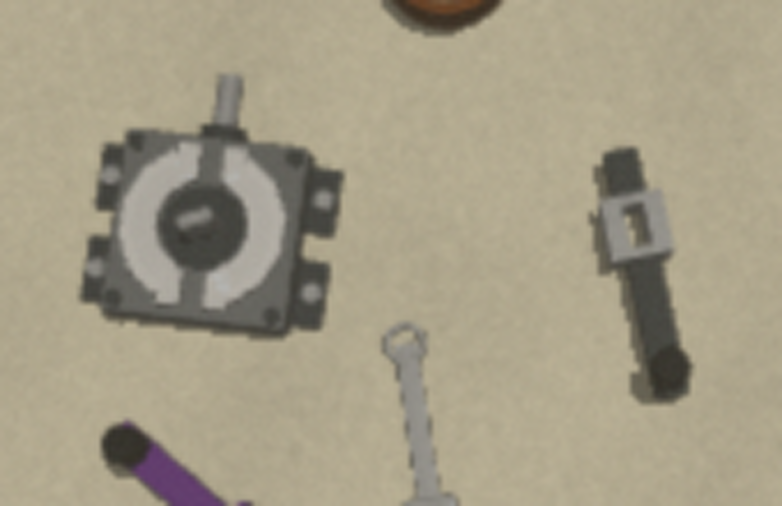

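The crop confirms the grey steel hub with dark arm at top pixel (338,199), knob at (345,230). The adjuster has its ring centre at about (244,199), and the spindle blade lies roughly across the notches.

```bash
python3 - <<'E'
from h import *
def c(x,y):return (x/4.6+200,y/4.6+150)
hub=back('top',c(636,226),.045)[0];kn=back('top',c(668,368),.0825)[0]
r=back('top',c(202,228),.05)[0];n1=back('top',c(212,150),.05)[0];n2=back('top',c(191,292),.05)[0]
print(hub,kn,np.linalg.norm((kn-hub)[:2]),np.degrees(np.arctan2(*(kn-hub)[[1,0]])))
print(r,n1,n2,np.degrees(np.arctan2(*(n1-n2)[[1,0]])))
a,b=back('top',[c(178,226),c(212,211)],.083);print('blade',a,b,np.degrees(np.arctan2(*(b-a)[[1,0]])))
o=env.observe();print(Rt(o['tcp_rot']),np.array(o['joint_pos']),o['t'])
E
```

```text
[ 0.55038744 -0.15229756  0.045     ] [ 0.44393712 -0.17027873  0.0825    ] 0.10795829481998755 -170.4123214040943
[0.55299078 0.15973015 0.05      ] [0.61012088 0.15330244 0.05      ] [0.5067292  0.16693611 0.05      ] -7.511922350214844
blade [0.5490305  0.17091571 0.083     ] [0.55934966 0.14718742 0.083     ] -66.4963240136386
[[ 9.42836860e-01  3.33254617e-01 -1.24942147e-04]
 [ 3.33254636e-01 -9.42836842e-01  1.93592377e-04]
 [-5.32845055e-05 -2.24163578e-04 -9.99999973e-01]] [ 1.16082206  0.52153234 -0.03628998  1.59957125  0.02123605  1.02110244
 -0.11278934] 0.4
```

servo_tool(
  targets=[
    [0.0287,-0.0296,0,0,0,0,1],
    [0.0287,-0.0296,0,0,0,0,1],
    [0.0287,-0.0296,0,0,0,0,1],
    [0.0287,-0.0296,0,0,0,0,1],
    [0.0287,-0.0296,0,0,0,0,1],
    [0.0287,-0.0296,0,0,0,0,1],
    [0.0287,-0.0296,0,0,0,0,1],
    [0.0287,-0.0296,0,0,0,0,1],
    [0.0287,-0.0296,0,0,0,0,1],
    [0.0287,-0.0296,0,0,0,0,1],
    [0.0287,-0.0296,0,0,0,0,1],
    [0.0287,-0.0296,0,0,0,0,1],
    [0.0287,-0.0296,0,0,0,0,1],
    [0.0287,-0.0296,0,0,0,0,1],
    [0.0287,-0.0296,0,0,0,0,1],
    [0.0287,-0.0296,0,0,0,0,1],
    [0.0287,-0.0296,0,0,0,0,1],
    [0.0287,-0.0296,0,0,0,0,1],
    [0.0287,-0.0296,0,0,0,0,1],
    [0.0287,-0.0296,0,0,0,0,1],
  ],
)

```text
t: 2.07
position: [0.5528, 0.1622, 0.2314]
tcp_rot: [0.0, 0.986, 0.169, 0.0]
contact_force: [1.9, -0.8, 0.3]
finger_gap: 1.002
```

servo_tool(
  targets=[
    [0,0,0,0,0,-0.117,1],
    [0,0,0,0,0,-0.117,1],
    [0,0,0,0,0,-0.117,1],
    [0,0,0,0,0,-0.117,1],
    [0,0,0,0,0,-0.117,1],
    [0,0,0,0,0,-0.117,1],
    [0,0,0,0,0,-0.117,1],
    [0,0,0,0,0,-0.117,1],
    [0,0,0,0,0,-0.117,1],
    [0,0,0,0,0,-0.117,1],
    [0,0,0,0,0,-0.117,1],
    [0,0,0,0,0,-0.117,1],
    [0,0,0,0,0,-0.117,1],
    [0,0,0,0,0,-0.117,1],
  ],
)

```text
t: 3.23
position: [0.5522, 0.1601, 0.2313]
tcp_rot: [0.0, 0.547, 0.837, -0.0]
contact_force: [1.3, 0.0, -0.0]
finger_gap: 1.002
```

```bash
cat >> h.py <<'E'
def shot(n):
    o=env.observe();im=env.read_camera('wrist');save(n,im);np.savez('pics/'+n,im=im,p=o['position'],q=o['tcp_rot']);
    R=Rt(o['tcp_rot']);print(o['t'],np.round(o['position'],4),'toolx',np.degrees(np.arctan2(R[1,0],R[0,0])).round(2),'tilt',np.degrees(np.arccos(-R[2,2])).round(2),'gap',round(float(o['finger_gap']),3),'F',np.round(o['contact_force'],1),'q',np.round(o['joint_pos'],2))
def pose(n):
    d=np.load('pics/'+n+'.npz');return d['p'],d['q']
E
python3 -c "
from h import *
shot('w1')"
```

```text
3.2333 [0.5522 0.1601 0.2313] toolx 113.64 tilt 0.01 gap 1.002 F [ 1.3  0.  -0. ] q [ 0.13  0.53 -0.74  1.71  0.4   1.06 -0.33]
```

View pics/w1.png

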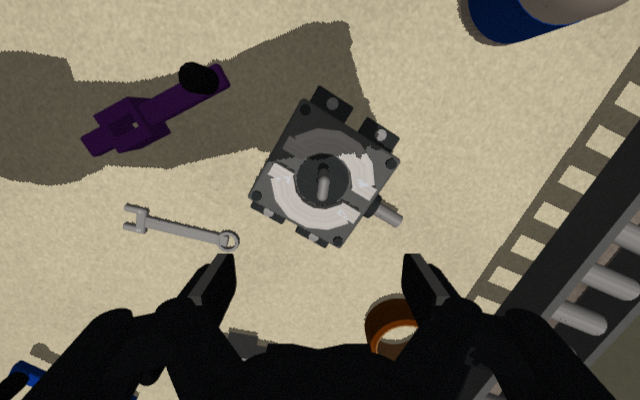

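```bash
python3 - <<'E'
from h import *
d=np.load('pics/w1.npz');im=d['im'];P=pose('w1')
# predicted outlines with estimate
a=im[120:250,250:410];v=cv2.convertScaleAbs(a,alpha=1.5);save('w1c',v,5)
print(proj('wrist',[[.553,.16,.085],[.553,.16,.04],[.553,.16,.05]],P))
for th in('blade','adjuster'):
  for r in env.trace('wrist',th):
    m=r['pixels'];ys,xs=np.nonzero(m);print(th,round(r['conf'],2),r['rect'],xs.mean(),ys.mean(),m.sum(),cv2.minAreaRect(np.c_[xs,ys].astype(np.float32)))
E
```

```text
[[318.30578854 186.88282371]
 [318.31350919 177.08539563]
 [318.31196616 179.0434896 ]]
blade 0.73 [314.8, 169.2, 328.9, 202.0] 322.7885714285714 184.64 350 ((322.90576171875, 184.0369110107422), (12.131789207458496, 32.32126235961914), 5.19442892074585)
adjuster 0.57 [245.9, 85.2, 400.7, 247.4] 326.5564969881512 171.56391076984178 15107 ((340.98583984375, 177.32545471191406), (147.53831481933594, 140.25367736816406), 29.05460548400879)
```

View pics/w1c.png

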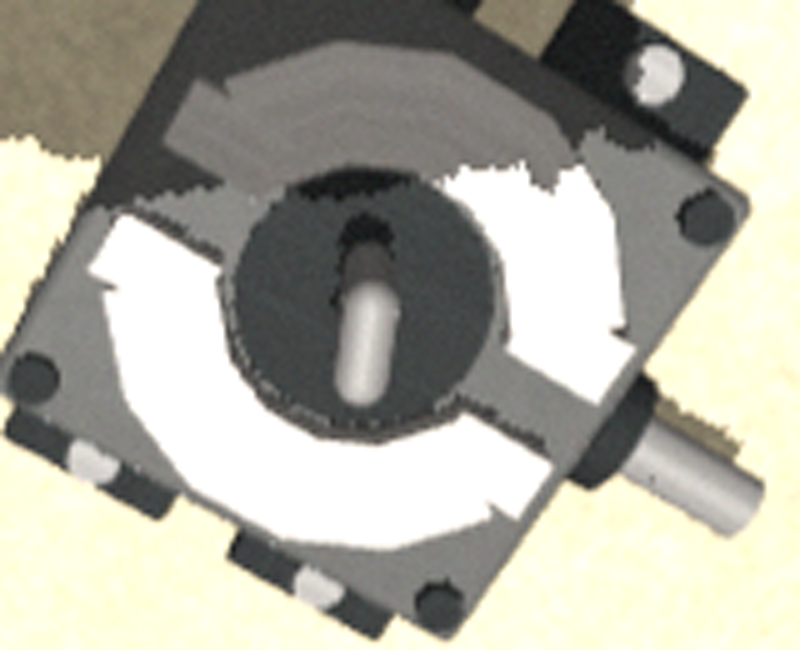

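servo_tool(
  targets=[
    [0,0.005,0.03,0,0,0,1],
    [0,0,0.032,0,0,0,1],
    [0,0,0.032,0,0,0,1],
    [0,0,0.032,0,0,0,1],
    [0,0,0,0,0,0,1],
    [0,0,0,0,0,0,1],
  ],
)

```text
t: 3.88
position: [0.5562, 0.1623, 0.105]
tcp_rot: [-0.001, 0.551, 0.835, -0.001]
contact_force: [-0.8, -0.6, 0.4]
finger_gap: 1.002
```

```bash
python3 - <<'E'
from h import *
shot('w2')
d=np.load('pics/w2.npz');im=d['im']
for r in env.trace('wrist','blade'):
    m=r['pixels'];ys,xs=np.nonzero(m);print(round(r['conf'],2),r['rect'],cv2.minAreaRect(np.c_[xs,ys].astype(np.float32)))
save('w2c',cv2.convertScaleAbs(im[130:290,220:420],alpha=1.3),4)
E
```

```text
3.8833 [0.5562 0.1623 0.105 ] toolx 113.18 tilt 0.13 gap 1.002 F [-0.8 -0.6  0.4] q [ 0.06  0.69 -0.65  1.8   0.54  0.84 -0.45]
0.62 [309.5, 201.9, 332.5, 259.1] ((320.02349853515625, 229.69410705566406), (20.401269912719727, 57.52238082885742), 4.398705005645752)
```

View pics/w2c.png

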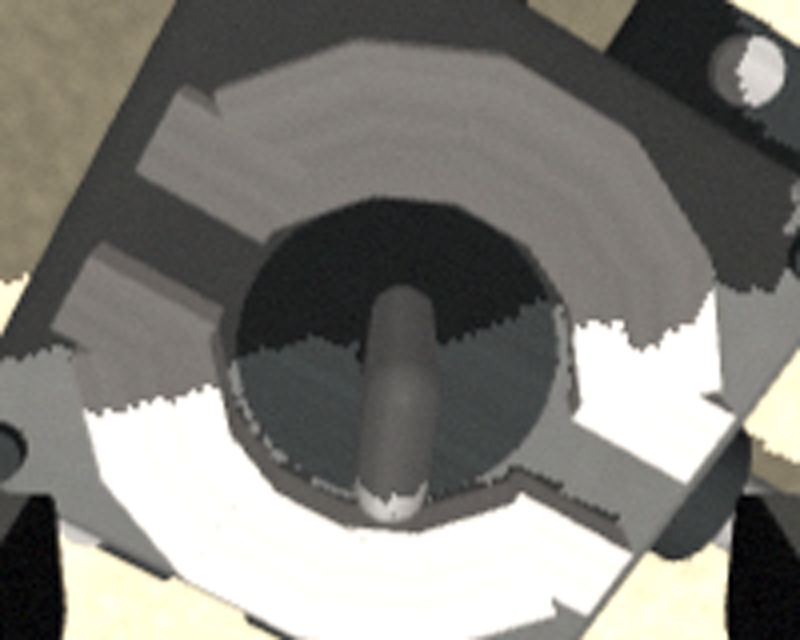

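```bash
cat > ov.py <<'E'
from h import *
def stad(x,y,th,z,L=.028,W=.012):
    r=W/2;a=np.linspace(-np.pi/2,np.pi/2,15)
    p=np.r_[np.c_[L/2-r+r*np.cos(a),r*np.sin(a)],np.c_[-(L/2-r)-r*np.cos(a),-r*np.sin(a)]]
    c,s=np.cos(th),np.sin(th);return np.c_[x+p[:,0]*c-p[:,1]*s,y+p[:,0]*s+p[:,1]*c,np.full(len(p),z)]
def circ(x,y,r,z):
    a=np.linspace(0,2*np.pi,60);return np.c_[x+r*np.cos(a),y+r*np.sin(a),np.full(60,z)]
def box(x,y,th,z,x0,x1,y0,y1):
    p=np.array([[x0,y0],[x1,y0],[x1,y1],[x0,y1]]);c,s=np.cos(th),np.sin(th)
    return np.c_[x+p[:,0]*c-p[:,1]*s,y+p[:,0]*s+p[:,1]*c,np.full(4,z)]
def draw(n,polys,roi,s,out,alpha=1.3):
    im=np.load('pics/'+n+'.npz')['im'];P=pose(n);x0,y0,x1,y1=roi
    a=cv2.resize(cv2.convertScaleAbs(im[y0:y1,x0:x1],alpha=alpha),None,fx=s,fy=s,interpolation=cv2.INTER_CUBIC)
    for p,col in polys:
        q=(proj('wrist',p,P)-[x0-.5,y0-.5])*s
        cv2.polylines(a,[np.round(q).astype(int)],True,col,1)
    cv2.imwrite('pics/'+out+'.png',a[:,:,::-1])
E
python3 - <<'E'
from ov import *
P=pose('w2')
from scipy.optimize import least_squares
c=lambda x,y:np.array([x/4+220,y/4+130])-.5*0
E_=back('wrist',c(392,522),.081,P)[0];B=back('wrist',c(405,285),.04,P)[0]
print(E_,B)
d=E_-B;th=np.arctan2(d[1],d[0]);u=np.array([np.cos(th),np.sin(th)])
print('dist',np.hypot(*d[:2]),np.degrees(th),'centres',E_[:2]-.014*u,B[:2]+.014*u)
# ring inner circle pts at z=.05: upper arc and right
pts=np.array([(405,197),(320,213),(265,243),(450,200),(525,240),(575,390),(213,350),(545,268)])
w=back('wrist',c(0,0)+pts/4.,.05,P)[:,:2]
s=least_squares(lambda p:np.hypot(*(w-p[:2]).T)-p[2],[.55,.16,.033],loss='soft_l1',f_scale=.001)
print('ring',s.x,s.fun)
x,y=(E_[:2]-.014*u+B[:2]+.014*u)/2
th=np.radians(113-0)
draw('w2',[(stad(x,y,th,.04),(255,0,0)),(stad(x,y,th,.08),(0,255,0)),(circ(x,y,.033,.05),(0,0,255)),(circ(x,y,.059,.05),(0,0,255))],(220,130,420,290),4,'o2')
E
```

```text
[0.56337052 0.14675245 0.081     ] [0.55477648 0.17270893 0.04      ]
dist 0.02734220681251472 -71.68058273665267 centres [0.55897012 0.16004292] [0.55917688 0.15941847]
ring [0.55854044 0.15939534 0.03363677] [-0.00043784 -0.00057277  0.00030907  0.00035751  0.00057987 -0.00019604
  0.00010359 -0.00014771]
```

View pics/o2.png

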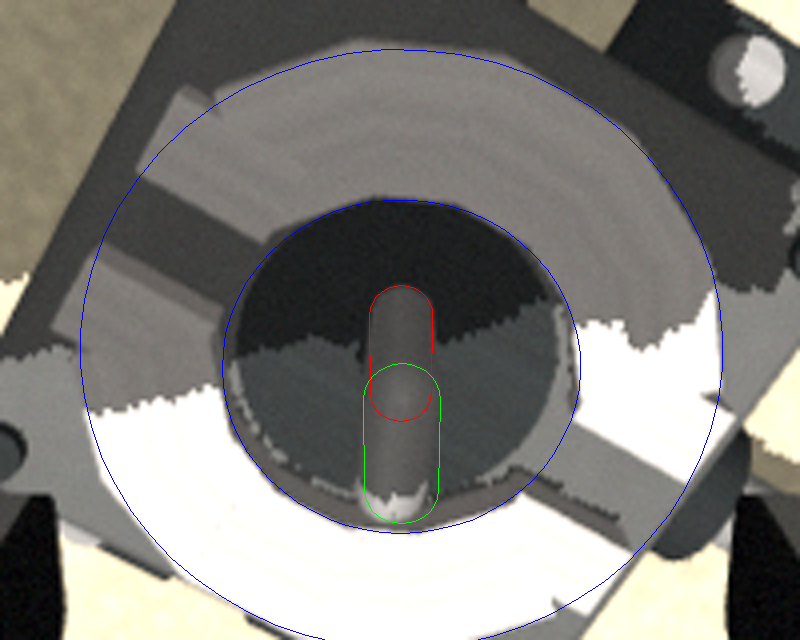

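```bash
python3 - <<'E'
from ov import *
P=pose('w2');c=lambda L:back('wrist',np.array(L)/4.+[220,130],.05,P)[:,:2]
for L in([(140,175),(265,243)],[(108,245),(220,308)],[(578,420),(685,483)],[(520,495),(630,553)]):
    w=c(L);d=w[1]-w[0];print(np.degrees(np.arctan2(d[1],d[0])))
x,y=.5588,.1597;th=np.radians(-71.7);ra=np.radians(-7.5)
draw('w2',[(stad(x,y,th,.04),(255,0,0)),(stad(x,y,th,.08),(0,255,0)),(box(x,y,ra,.05,-.06,.06,-.009,.009),(255,255,0))],(220,130,420,290),4,'o2b')
E
```

```text
-6.696399733228344
-8.191074092182971
-8.684722335341297
-6.725862013486992
```

View pics/o2b.png

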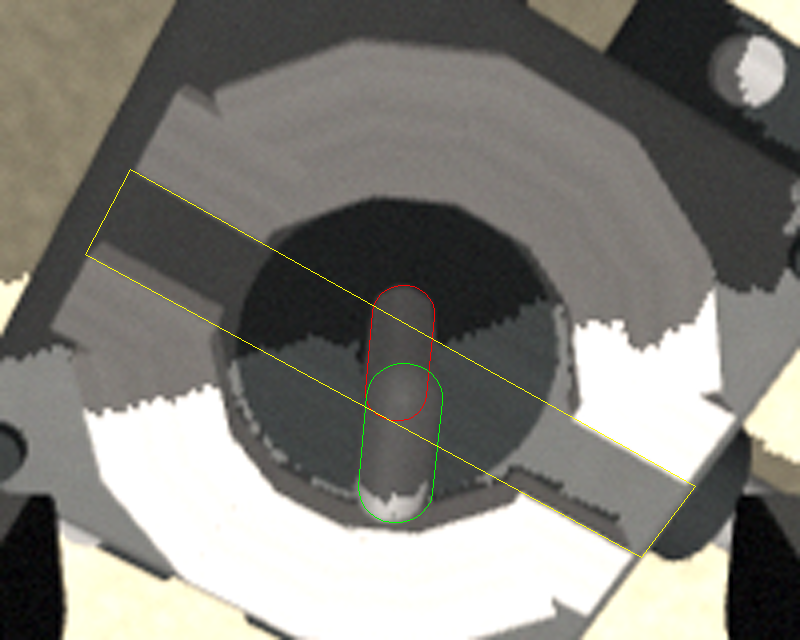

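servo_tool(
  targets=[
    [0,0,-0.0325,0,0,0,1],
    [0,0,-0.0325,0,0,0,1],
    [-0.0359,-0.0159,0,0,0,0,1],
    [-0.0359,-0.0159,0,0,0,0,1],
    [-0.0359,-0.0159,0,0,0,0,1],
    [-0.0359,-0.0159,0,0,0,0,1],
    [-0.0359,-0.0159,0,0,0,0,1],
    [-0.0359,-0.0159,0,0,0,0,1],
    [-0.0359,-0.0159,0,0,0,0,1],
    [-0.0359,-0.0159,0,0,0,0,1],
  ],
)

```text
t: 4.82
position: [0.5541, -0.1542, 0.1729]
tcp_rot: [0.002, 0.55, 0.835, 0.0]
contact_force: [0.8, -0.2, 0.1]
finger_gap: 1.001
```

servo_tool(
  targets=[
    [0,0,0,0,0,0.12,1],
    [0,0,0,0,0,0.12,1],
    [0,0,0,0,0,0.12,1],
    [0,0,0,0,0,0.12,1],
    [0,0,0,0,0,0.12,1],
    [0,0,0,0,0,0.12,1],
    [0,0,0,0,0,0.12,1],
    [0,0,0,0,0,0.12,1],
    [0,0,0,0,0,0.12,1],
    [0,0,0,0,0,0.12,1],
    [0,0,0,0,0,0.12,1],
    [0,0,0,0,0,0.12,1],
    [0,0,0,0,0,0.12,1],
    [0,0,0,0,0,0.12,1],
    [0,0,0,0,0,0.12,1],
    [0,0,0,0,0,0,1],
  ],
)

```text
t: 6.15
position: [0.5546, -0.1516, 0.1726]
tcp_rot: [0.0, 0.996, 0.085, 0.002]
contact_force: [-0.2, -0.4, 0.2]
finger_gap: 1.002
```

```bash
python3 - <<'E'
from ov import *
shot('w3')
x,y,th=.552,-.152,np.radians(-170.4)
draw('w3',[(box(x,y,th,.045,-.023,.023,-.023,.023),(255,0,0)),(circ(x+.108*np.cos(th),y+.108*np.sin(th),.014,.0825),(0,255,0))],(170,90,470,390),2.6,'o3')
E
```

```text
6.15 [ 0.5546 -0.1516  0.1726] toolx 9.79 tilt 0.19 gap 1.002 F [-0.2 -0.4  0.2] q [ 0.34  0.52 -0.24  1.79  0.16  0.85 -1.38]
```

View pics/o3.png

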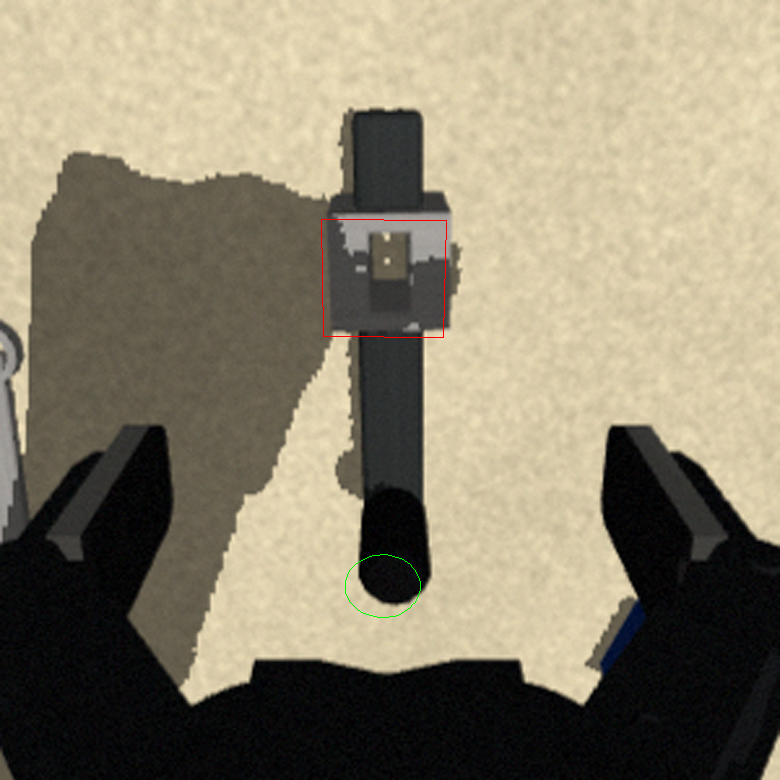

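servo_tool(
  targets=[
    [0.0006,0.0023,0.0325,0,0,-0.012,1],
    [0,0,0.0325,0,0,0,1],
    [0,0,0.0325,0,0,0,1],
    [0,0,0.0325,0,0,0,1],
    [0,0,0.02,0,0,0,1],
    [0,0,0.0125,0,0,0,1],
    [0,0,0,0,0,0,1],
    [0,0,0,0,0,0,1],
  ],
)

```text
t: 6.87
position: [0.5552, -0.1541, 0.0086]
tcp_rot: [-0.0, 0.995, 0.096, 0.0]
contact_force: [-1.3, -0.3, 0.7]
finger_gap: 1.002
```

```bash
python3 - <<'E'
from ov import *
shot('w4')
E
```

```text
6.8667 [ 0.5552 -0.1541  0.0086] toolx 10.97 tilt 0.05 gap 1.002 F [-1.3 -0.3  0.7] q [ 0.3   0.77 -0.18  1.86  0.24  0.54 -1.43]
```

View pics/w4.png

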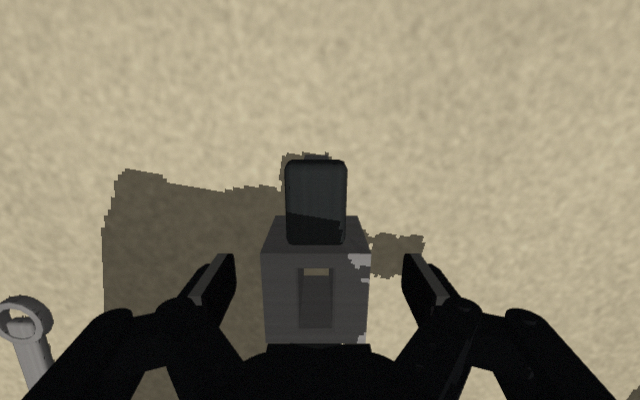

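The hub (cols 262–370) sits centred between the fingers (235–403). Closing.

servo_tool(
  targets=[
    [0,0,0,0,0,0,0.2],
    [0,0,0,0,0,0,0.2],
    [0,0,0,0,0,0,0.2],
    [0,0,0,0,0,0,0.2],
    [0,0,0,0,0,0,0.2],
    [0,0,0,0,0,0,0.2],
    [0,0,0,0,0,0,0.2],
    [0,0,0,0,0,0,0.2],
  ],
  squeeze=80,
)

```text
t: 7.58
position: [0.5552, -0.1542, 0.0089]
tcp_rot: [0.0, 0.996, 0.095, 0.001]
contact_force: [-3.1, 0.9, 14.4]
finger_gap: 0.527
```

```bash
python3 - <<'E'
from ov import *
shot('w5')
E
```

```text
7.5833 [ 0.5552 -0.1542  0.0089] toolx 10.87 tilt 0.08 gap 0.527 F [-3.1  0.9 14.4] q [ 0.29  0.77 -0.18  1.86  0.24  0.54 -1.43]
```

View pics/w5.png

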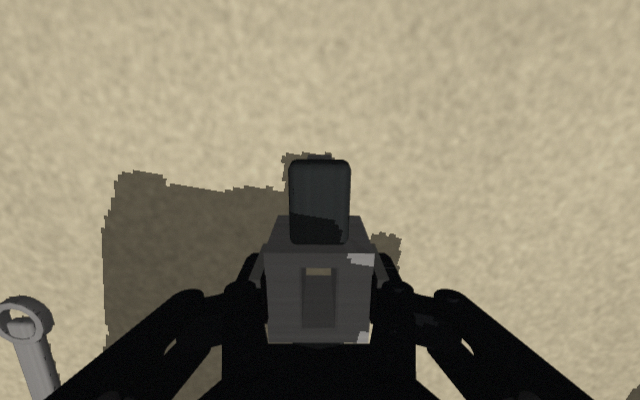

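```bash
python3 - <<'E'
from ov import *
P=pose('w5');th=np.radians(10.87+180)
x,y=P[0][:2]
polys=[(box(x,y,th,.045,-.023,.023,-.023,.023),(255,0,0)),(box(x,y,th,.045,-.0155,.0155,-.0075,.0075),(0,255,0)),(box(x,y,th,.0,-.0155,.0155,-.0075,.0075),(0,255,255)),(box(x,y,th,.038,-.059,-.023,-.013,.013),(255,255,0))]
draw('w5',polys,(240,140,400,360),3.6,'o5',2.2)
E
```

```text
(no output)
```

View pics/o5.png

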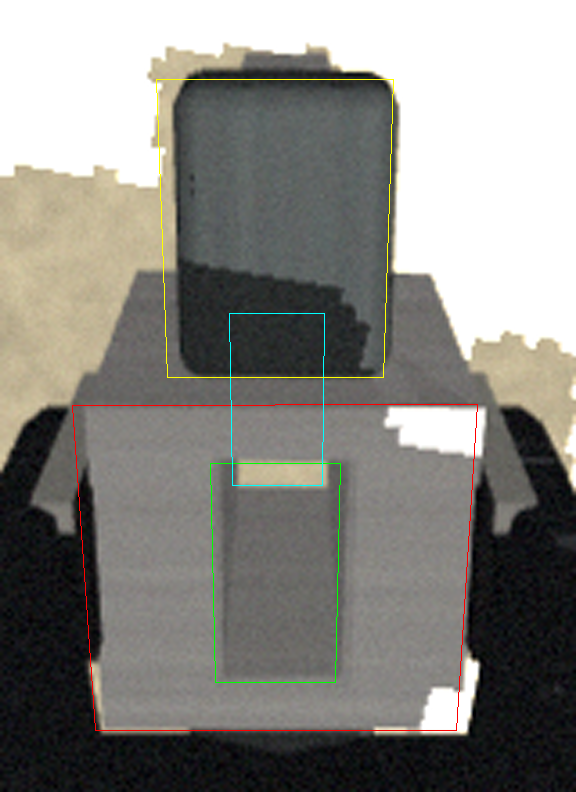

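servo_tool(
  targets=[
    [0,0,-0.01,0,0,0,0.2],
    [0,0,-0.025,0,0,0,0.2],
    [0,0,-0.03,0,0,0,0.2],
    [0,0,-0.03,0,0,0,0.2],
    [0,0,-0.03,0,0,0,0.2],
    [0,0,0,0,0,0,0.2],
  ],
)

```text
t: 8.13
position: [0.5569, -0.1546, 0.1387]
tcp_rot: [0.001, 0.996, 0.095, 0.003]
contact_force: [2.0, -0.0, -3.9]
finger_gap: 0.53
```

```bash
python3 - <<'E'
from ov import *
shot('w6')
P=pose('w6');R=Rt(P[1]);th=np.arctan2(R[1,0],R[0,0])+np.pi
x,y=P[0][:2]+R[:2,1]*.0011;z=P[0][2]-.0089
polys=[(box(x,y,th,z+.045,-.023,.023,-.023,.023),(255,0,0)),(box(x,y,th,z+.045,-.0155,.0155,-.0075,.0075),(0,255,0)),(box(x,y,th,z,-.0155,.0155,-.0075,.0075),(0,255,255)),(box(x,y,th,z+.038,-.059,-.023,-.013,.013),(255,255,0))]
draw('w6',polys,(240,140,400,360),3.6,'o6',2.2)
im=env.read_camera('side');save('s6',im[100:300,200:440],3)
E
```

```text
8.1333 [ 0.5569 -0.1546  0.1387] toolx 10.86 tilt 0.41 gap 0.53 F [ 2.  -0.  -3.9] q [ 0.34  0.57 -0.24  1.81  0.18  0.78 -1.37]
```

View pics/o6.png

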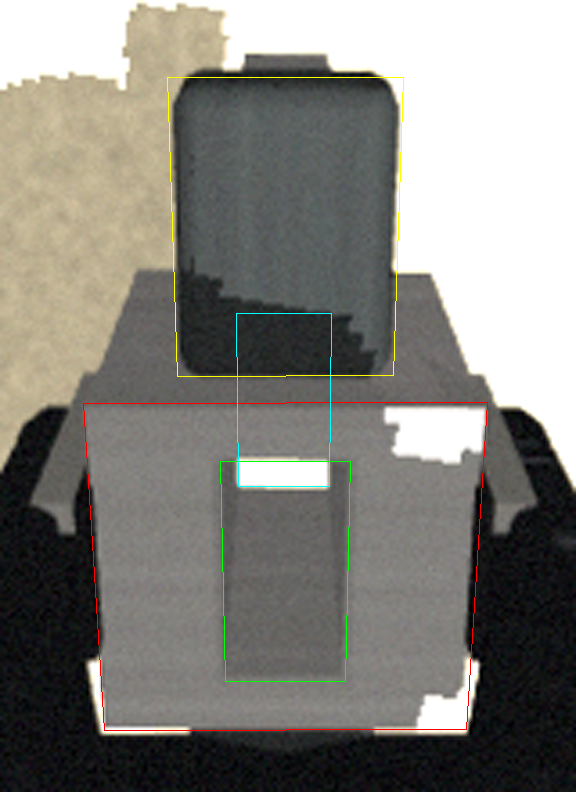

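View pics/s6.png

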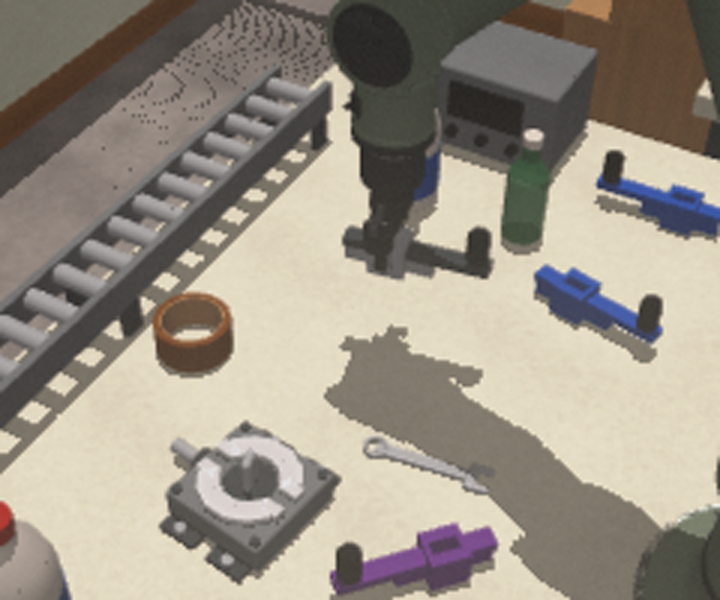

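servo_tool(
  targets=[
    [0.004,-0.02,0,0,0,0,0.2],
    [0.0075,-0.0385,0,0,0,0,0.2],
    [0.0075,-0.0385,0,0,0,0,0.2],
    [0.0075,-0.0385,0,0,0,0,0.2],
    [0.0075,-0.0385,0,0,0,0,0.2],
    [0.0075,-0.0385,0,0,0,0,0.2],
    [0.0075,-0.0385,0,0,0,0,0.2],
    [0.0075,-0.0385,0,0,0,0,0.2],
    [0.0035,-0.0185,0,0,0,0,0.2],
    [0,0,0,0,0,0,0.2],
  ],
)

```text
t: 9.07
position: [0.5538, 0.1654, 0.1314]
tcp_rot: [-0.001, 0.995, 0.098, -0.001]
contact_force: [-1.1, -0.2, -3.9]
finger_gap: 0.53
```

servo_tool(
  targets=[
    [0,0,0,0,0,-0.06,0.2],
    [0,0,0,0,0,-0.12,0.2],
    [0,0,0,0,0,-0.12,0.2],
    [0,0,0,0,0,-0.12,0.2],
    [0,0,0,0,0,-0.12,0.2],
    [0,0,0,0,0,-0.12,0.2],
    [0,0,0,0,0,-0.12,0.2],
    [0,0,0,0,0,-0.12,0.2],
    [0,0,0,0,0,-0.12,0.2],
    [0,0,0,0,0,-0.12,0.2],
    [0,0,0,0,0,-0.12,0.2],
    [0,0,0,0,0,-0.12,0.2],
    [0,0,0,0,0,-0.12,0.2],
    [0,0,0,0,0,-0.12,0.2],
    [0,0,0,0,0,-0.08,0.2],
    [0,0,0,0,0,0,0.2],
    [0,0,0,0,0,0,0.2],
  ],
)

```text
t: 10.48
position: [0.5549, 0.1591, 0.1317]
tcp_rot: [-0.001, 0.587, 0.809, -0.001]
contact_force: [0.4, -0.2, -3.7]
finger_gap: 0.525
```

```bash
python3 - <<'E'
from ov import *
shot('w7')
P=pose('w7');R=Rt(P[1]);th=np.radians(-71.7);x,y=.5588,.1597
xc,yc=P[0][:2]+R[:2,1]*.0011;tc=np.arctan2(R[1,0],R[0,0])+np.pi;z=P[0][2]-.0089
d=np.array([x-xc,y-yc]);print('err tool x,y mm',(R[:2,0]@d*1e3).round(2),(R[:2,1]@d*1e3).round(2))
draw('w7',[(stad(x,y,th,.04),(255,0,0)),(stad(x,y,th,.08),(0,255,0)),(box(xc,yc,tc,z+.045,-.0155,.0155,-.0075,.0075),(0,255,0)),(box(xc,yc,tc,z,-.0155,.0155,-.0075,.0075),(0,255,255))],(240,140,400,360),3.6,'o7',2.2)
E
```

```text
10.4833 [0.5549 0.1591 0.1317] toolx 108.09 tilt 0.12 gap 0.525 F [ 0.4 -0.2 -3.7] q [ 0.09  0.65 -0.67  1.79  0.51  0.88 -0.51]
err tool x,y mm -0.66 2.82
```

View pics/o7.png

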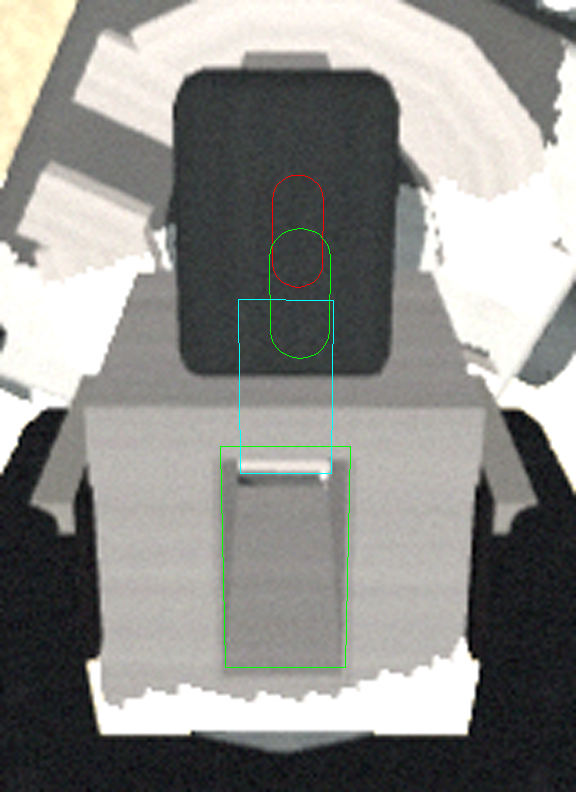

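```bash
python3 - <<'E'
from ov import *
print(env.camera_params('wrist')['hand_eye'])
for n in('w5','w6','w7'):
    P=pose(n);R=Rt(P[1]);print(n,P,'\n',R.round(4),proj('wrist',P[0]+R@[0,.0011,-.036],P),proj('wrist',P[0]+[0,0,.036],P))
o=env.observe();print(o['position'],o['tcp_rot'],o['t'])
E
```

```text
[[ 3.70319699e-04  9.52457177e-01  3.04672266e-01  7.66280702e-02]
 [ 9.99999931e-01 -3.49801369e-04 -1.21930524e-04  8.37178368e-04]
 [-9.55882715e-06  3.04672290e-01 -9.52457241e-01 -1.41821033e-01]
 [ 0.00000000e+00  0.00000000e+00  0.00000000e+00  1.00000000e+00]]
w5 (array([ 0.55521779, -0.15417463,  0.00894075]), array([2.39539453e-04, 9.95503199e-01, 9.47254036e-02, 6.48786658e-04])) 
 [[ 9.821e-01  1.886e-01  1.300e-03]
 [ 1.886e-01 -9.821e-01 -4.000e-04]
 [ 1.200e-03  6.000e-04 -1.000e+00]] [[318.88468203 295.19739593]] [[316.38900205 295.10805358]]
w6 (array([ 0.55689714, -0.1546148 ,  0.13868282]), array([0.00113785, 0.99550408, 0.09464983, 0.00342631])) 
 [[ 0.9821  0.1884  0.007 ]
 [ 0.1885 -0.9821 -0.0016]
 [ 0.0066  0.0029 -1.    ]] [[318.88468203 295.19739593]] [[316.58115579 294.72591397]]
w7 (array([0.55486341, 0.15911306, 0.1316954 ]), array([-7.87169440e-04,  5.87122569e-01,  8.09497385e-01, -6.72939741e-04])) 
 [[-3.106e-01  9.505e-01 -2.100e-03]
 [ 9.505e-01  3.106e-01 -2.000e-04]
 [ 5.000e-04 -2.000e-03 -1.000e+00]] [[318.88468203 295.19739593]] [[316.17136731 295.16205616]]
[0.55503808 0.15927637 0.13198304] [-5.24839996e-04  5.87238574e-01  8.09413570e-01 -5.03833916e-04] 10.5333
```

```bash
for i in 1 2 3; do python3 - <<'E'
from h import *
for i in range(2): print(env.camera_params('wrist')['hand_eye'][:3,3].round(5),env.camera_params('wrist')['hand_eye'][:3,2].round(5),env.camera_params('top')['world_to_cam'][:3,3])
E
done
```

```text
[ 0.07663  0.00084 -0.14182] [ 3.0467e-01 -1.2000e-04 -9.5246e-01] [-0.07455566 -0.56118279 -1.38444984]
[ 0.07663  0.00084 -0.14182] [ 3.0467e-01 -1.2000e-04 -9.5246e-01] [-0.07455566 -0.56118279 -1.38444984]
[ 0.07663  0.00084 -0.14182] [ 3.0467e-01 -1.2000e-04 -9.5246e-01] [-0.07455566 -0.56118279 -1.38444984]
[ 0.07663  0.00084 -0.14182] [ 3.0467e-01 -1.2000e-04 -9.5246e-01] [-0.07455566 -0.56118279 -1.38444984]
[ 0.07663  0.00084 -0.14182] [ 3.0467e-01 -1.2000e-04 -9.5246e-01] [-0.07455566 -0.56118279 -1.38444984]
[ 0.07663  0.00084 -0.14182] [ 3.0467e-01 -1.2000e-04 -9.5246e-01] [-0.07455566 -0.56118279 -1.38444984]
```

```bash
cat >> h.py <<'E'
HE=np.array([[3.72356144e-04,9.52887480e-01,3.03323775e-01,7.84430141e-02],[9.99998894e-01,8.19458744e-05,-1.48501689e-03,1.02345613e-03],[-1.43991014e-03,3.03323992e-01,-9.52886395e-01,-1.41820416e-01],[0,0,0,1]])
_w=w2c
def w2c(c,pose=None):
    if c!='wrist': return _w(c)
    T=np.eye(4);T[:3,:3]=Rt(pose[1]);T[:3,3]=pose[0]
    return np.linalg.inv(T@HE)
E
python3 - <<'E'
from ov import *
P=pose('w2');print(back('wrist',[392/4+220,522/4+130],.081,P))
P=pose('w7');R=Rt(P[1]);th=np.radians(-71.7);x,y=.5588,.1597
xc,yc=P[0][:2]+R[:2,1]*.0011;tc=np.arctan2(R[1,0],R[0,0])+np.pi;z=P[0][2]-.0089
draw('w7',[(circ(x,y,.033,.05),(255,0,0)),(circ(x,y,.059,.05),(255,0,0)),(box(x,y,np.radians(-7.5),.05,-.06,.06,-.009,.009),(255,255,0)),(box(xc,yc,tc,z+.045,-.0155,.0155,-.0075,.0075),(0,255,0)),(box(xc,yc,tc,z,-.0155,.0155,-.0075,.0075),(0,255,255))],(200,110,440,360),3.1,'o7b',1.5)
E
```

```text
[[0.56300467 0.1489808  0.081     ]]
```

View pics/o7b.png

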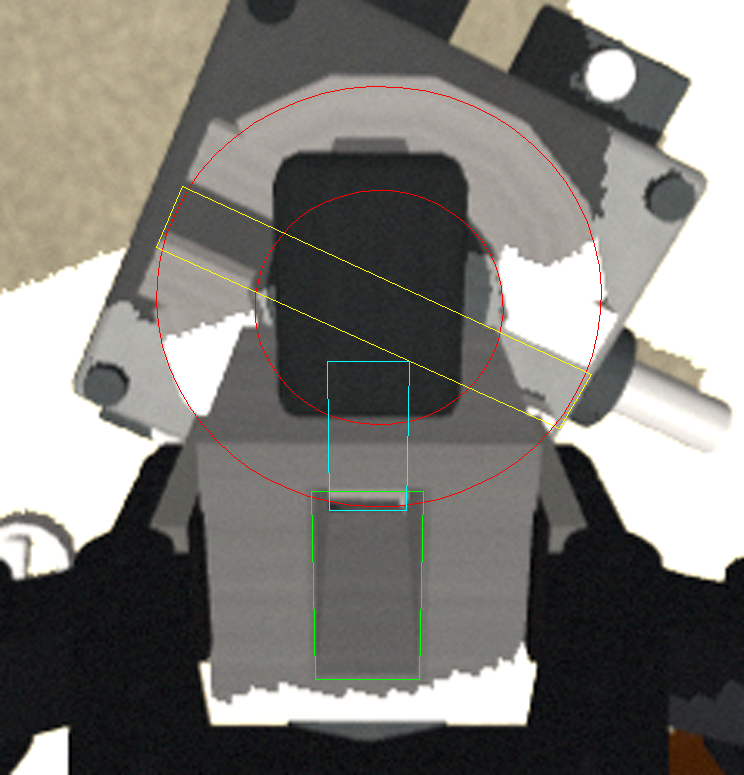

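```bash
cat > rel.py <<'E'
import ov,h
from ov import *
import sys
HE2=env.camera_params('wrist')['hand_eye']
for nm,H in(('init',h.HE.copy()),('now',HE2)):
    h.HE[:]=H
    P=pose('w2');f=lambda x,y:np.array([x/4+220,y/4+130])
    E_=back('wrist',f(392,522),.081,P)[0];B=back('wrist',f(405,285),.04,P)[0]
    u=np.array([np.cos(np.radians(-71.7)),np.sin(np.radians(-71.7))])
    sp=((E_+B)/2)[:2]; d=E_-B
    print(nm,'spindle',sp,'B-E ctr',E_[:2]-.014*u,B[:2]+.014*u,np.degrees(np.arctan2(d[1],d[0])))
    pts=np.array([(405,197),(320,213),(265,243),(450,200),(525,240),(575,390),(213,350),(545,268)])
    from scipy.optimize import least_squares
    w=back('wrist',f(0,0)+pts/4.,.05,P)[:,:2]
    s=least_squares(lambda p:np.hypot(*(w-p[:2]).T)-p[2],[.55,.16,.033],loss='soft_l1',f_scale=.001);print('ring',s.x)
    # slot centre in tool from w5 (crop 3.6, roi 240,140): slot rows 461-682, cols top 222-347(row461) bottom 227-340
    P=pose('w5');R=Rt(P[1]);zt=P[0][2]+.0361
    g=lambda x,y:np.array([x/3.6+240,y/3.6+140])
    hub=[];
    for L in([(222,462),(348,462),(340,682),(227,682)],[(84,405),(486,405),(470,731),(102,731)]):
        w=np.array([back('wrist',g(*p),zt,P)[0] for p in L]);c=R.T@(w.mean(0)-P[0])
        e=R.T@(w-P[0]).T;print('tool ctr',c*1e3,'sizes',np.linalg.norm(w[0]-w[1]),np.linalg.norm(w[1]-w[2]));hub.append(c)
    c=np.mean(hub,0);t=np.radians(108.3);X=np.array([np.cos(t),np.sin(t)]);Y=np.array([np.sin(t),-np.cos(t)])
    print('TCP target',sp-c[0]*X-c[1]*Y, 'ring based',s.x[:2]-c[0]*X-c[1]*Y)
E
python3 rel.py
```

```text
init spindle [0.55873407 0.16197727] B-E ctr [0.55860878 0.16227276] [0.55885936 0.16168178] -71.8096069990526
ring [0.55821928 0.16164468 0.03362131]
tool ctr [ -0.34925622   1.46894035 -36.09958871] sizes 0.014612387765114372 0.031193365114107644
tool ctr [ -0.48577066   1.63591621 -36.09965869] sizes 0.04575685977632276 0.04619277316700883
TCP target [0.55712906 0.16188622] ring based [0.55661427 0.16155363]
now spindle [0.55915688 0.1598403 ] B-E ctr [0.5590556  0.16015269] [0.55925816 0.15952791] -71.69191261625006
ring [0.55862529 0.15950535 0.03363756]
tool ctr [ -2.39850089   1.13092721 -36.10234555] sizes 0.014624291336171075 0.03125580792490685
tool ctr [ -2.53896407   1.2915673  -36.10242426] sizes 0.04578963588678244 0.04627422051540204
TCP target [0.55723173 0.16180385] ring based [0.55670013 0.16146891]
```

servo_tool(
  targets=[
    [0.0017,0.0026,0,0,0,-0.003,0.2],
    [0,0,0.014,0,0,0,0.2],
    [0,0,0.014,0,0,0,0.2],
    [0,0,0,0,0,0,0.2],
    [0,0,0,0,0,0,0.2],
  ],
)

```text
t: 10.95
position: [0.5566, 0.162, 0.1034]
tcp_rot: [-0.001, 0.585, 0.811, -0.001]
contact_force: [0.1, 0.3, -4.4]
finger_gap: 0.527
```

```bash
python3 - <<'E'
from ov import *
shot('w8')
im=np.load('pics/w8.npz')['im'];save('w8c',cv2.convertScaleAbs(im[220:360,240:400],alpha=2),4.5)
E
```

```text
10.95 [0.5566 0.162  0.1034] toolx 108.45 tilt 0.14 gap 0.527 F [ 0.1  0.3 -4.4] q [ 0.06  0.69 -0.65  1.8   0.55  0.84 -0.53]
```

View pics/w8c.png

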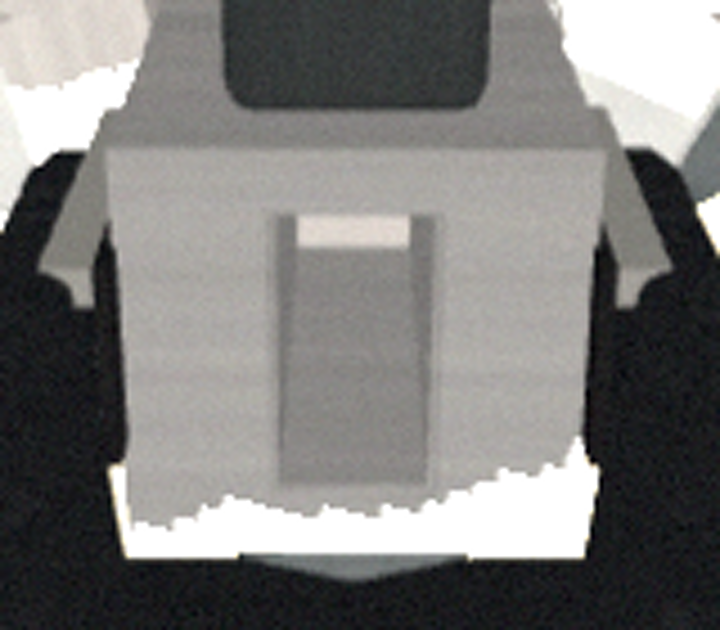

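servo_tool(
  targets=[
    [-0.0003,0.0003,0.005,0,0,0,0.2],
    [0,0,0.005,0,0,0,0.2],
    [0,0,0.004,0,0,0,0.2],
    [0,0,0,0,0,0,0.2],
  ],
)

```text
t: 11.33
position: [0.5574, 0.1617, 0.0899]
tcp_rot: [-0.0, 0.585, 0.811, -0.0]
contact_force: [0.5, -0.6, -4.1]
finger_gap: 0.535
```

servo_tool(
  targets=[
    [0,0,0.004,0,0,0,0.2],
    [0,0,0.004,0,0,0,0.2],
    [0,0,0,0,0,0,0.2],
  ],
)

```text
t: 11.58
position: [0.5575, 0.1618, 0.0821]
tcp_rot: [-0.0, 0.585, 0.811, -0.0]
contact_force: [-1.5, -0.5, -4.7]
finger_gap: 0.53
```

```bash
python3 - <<'E'
from ov import *
shot('w9')
im=np.load('pics/w9.npz')['im'];save('w9c',cv2.convertScaleAbs(im[220:360,240:400],alpha=2),4.5)
E
```

```text
11.5833 [0.5575 0.1618 0.0821] toolx 108.45 tilt 0.04 gap 0.53 F [-1.5 -0.5 -4.7] q [ 0.05  0.72 -0.63  1.81  0.57  0.8  -0.55]
```

View pics/w9c.png

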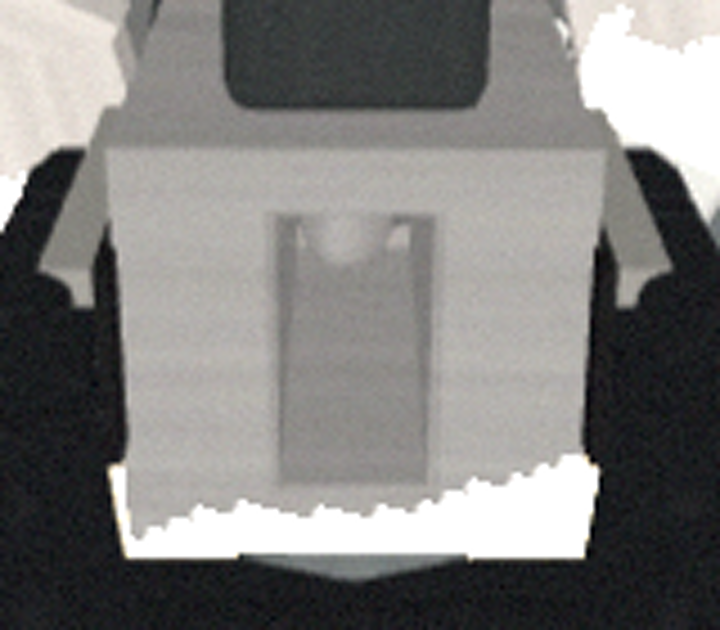

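servo_tool(
  targets=[
    [0,-0.0003,0.004,0,0,0,0.2],
    [0,0,0.005,0,0,0,0.2],
    [0,0,0.005,0,0,0,0.2],
    [0,0,0.005,0,0,0,0.2],
    [0,0,0,0,0,0,0.2],
  ],
)

```text
t: 12.05
position: [0.557, 0.1616, 0.0626]
tcp_rot: [-0.0, 0.585, 0.811, -0.001]
contact_force: [-0.2, -0.8, -4.2]
finger_gap: 0.53
```

servo_tool(
  targets=[
    [0,0,0.0015,0,0,0,0.2],
    [0,0,0.001,0,0,0,0.2],
    [0,0,0.001,0,0,0,0.2],
    [0,0,0,0,0,0,0.2],
  ],
)

```text
t: 12.38
position: [0.5575, 0.1618, 0.0603]
tcp_rot: [0.0, 0.585, 0.811, 0.0]
contact_force: [-0.7, 0.5, -3.4]
finger_gap: 0.526
```

```bash
python3 - <<'E'
from ov import *
shot('w10')
im=np.load('pics/w10.npz')['im'];save('w10c',cv2.convertScaleAbs(im[100:360,140:500],alpha=1.6),2.2)
im=env.read_camera('side');save('s10',im[180:320,210:370],4.5)
E
```

```text
12.3833 [0.5575 0.1618 0.0603] toolx 108.45 tilt 0.0 gap 0.526 F [-0.7  0.5 -3.4] q [ 0.03  0.75 -0.61  1.82  0.6   0.76 -0.58]
```

View pics/w10c.png

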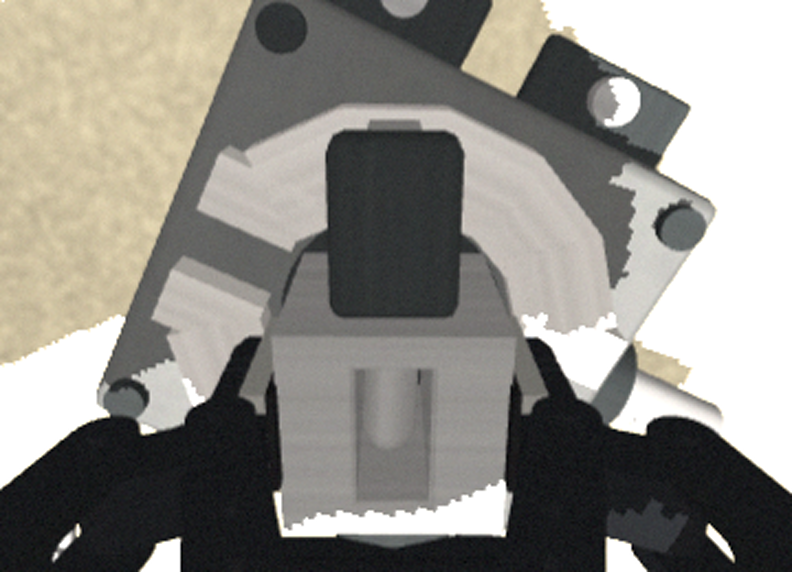

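View pics/s10.png

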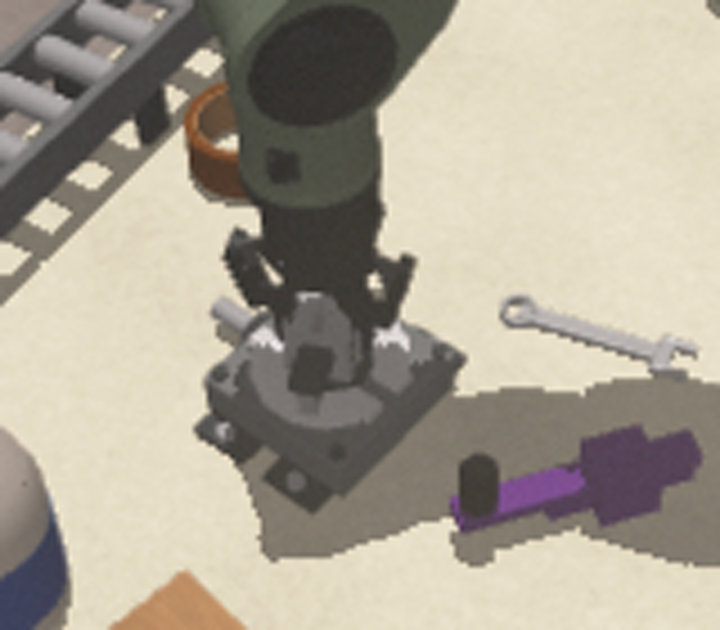

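servo_tool(
  targets=[
    [0,0,0.001,0,0,0,0.2],
    [0,0,0.0005,0,0,0,0.2],
    [0,0,0,0,0,0,0.2],
    [0,0,0,0,0,0,0.6],
    [0,0,0,0,0,0,0.9],
    [0,0,0,0,0,0,0.9],
    [0,0,0,0,0,0,0.9],
    [0,0,0,0,0,0,0.9],
  ],
)

```text
t: 13.15
position: [0.5576, 0.1619, 0.0589]
tcp_rot: [0.0, 0.585, 0.811, 0.0]
contact_force: [-0.3, -0.9, 0.2]
finger_gap: 0.899
```

servo_tool(
  targets=[
    [0,0,-0.02,0,0,0,0.9],
    [0,0,-0.03,0,0,0,0.9],
    [0,0,-0.04,0,0,0,0.9],
    [0,0,-0.04,0,0,0,0.9],
    [0,0,0,0,0,0,0.9],
    [0,0,0,0,0,0,0.9],
  ],
)

```text
t: 13.65
position: [0.5585, 0.1621, 0.191]
tcp_rot: [0.001, 0.585, 0.811, 0.001]
contact_force: [0.3, 0.2, -0.5]
finger_gap: 0.904
```

```bash
python3 - <<'E'
from ov import *
shot('w11')
im=env.read_camera('side');save('s11',im[180:320,210:370],4.5)
print([(round(r['conf'],2),r['rect']) for r in env.trace('wrist','crank_knob')])
E
```

```text
13.65 [0.5585 0.1621 0.191 ] toolx 108.43 tilt 0.22 gap 0.904 F [ 0.3  0.2 -0.5] q [ 0.11  0.58 -0.72  1.74  0.45  0.99 -0.45]
[(0.72, [138.1, 67.5, 187.5, 106.7]), (0.62, [303.9, 292.3, 331.9, 349.0])]
```

View pics/w11.png

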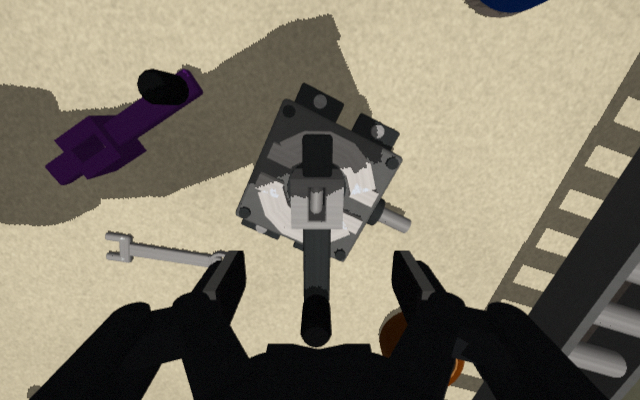

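View pics/s11.png

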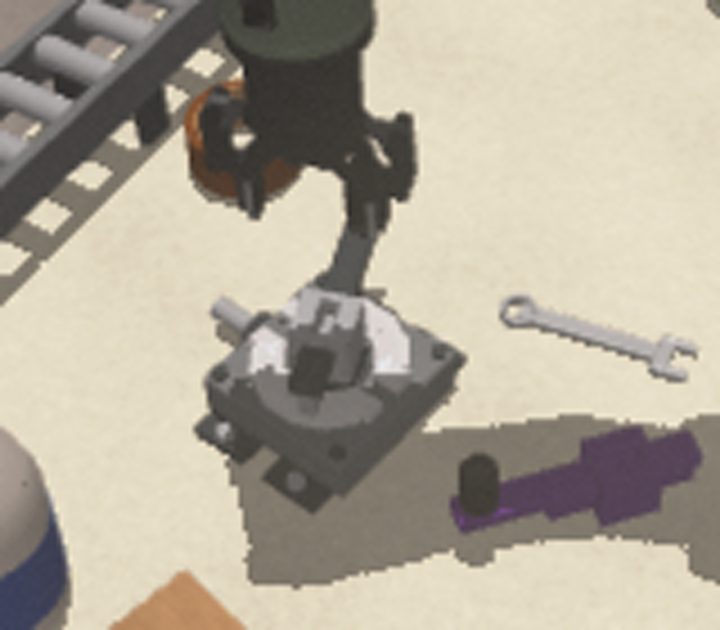

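servo_tool(
  targets=[
    [-0.036,-0.0005,0,0,0,0,0.9],
    [-0.036,-0.0005,0,0,0,0,0.9],
    [-0.036,-0.0004,0,0,0,0,0.9],
    [0,0,0.03,0,0,0,0.9],
    [0,0,0,0,0,0,0.9],
    [0,0,0,0,0,0,0.9],
  ],
)

```text
t: 14.3
position: [0.5892, 0.0592, 0.1573]
tcp_rot: [-0.002, 0.584, 0.811, -0.001]
contact_force: [0.0, 0.4, 0.5]
finger_gap: 0.896
```

```bash
python3 - <<'E'
from ov import *
shot('w12')
E
```

```text
14.3 [0.5892 0.0592 0.1573] toolx 108.47 tilt 0.22 gap 0.896 F [0.  0.4 0.5] q [ 0.27  0.64 -0.69  1.73  0.48  0.95 -0.29]
```

View pics/w12.png

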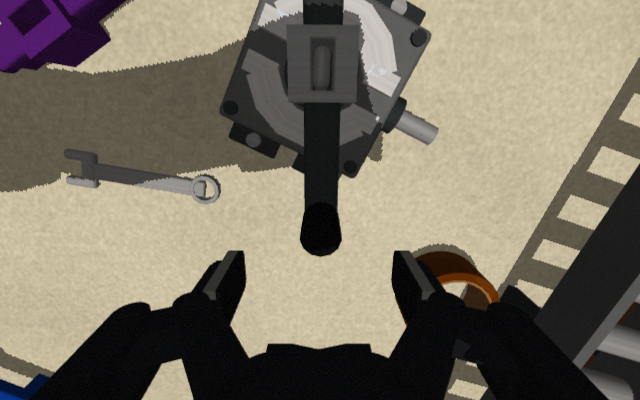

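servo_tool(
  targets=[
    [-0.0007,0.001,0.025,0,0,0,0.9],
    [0,0,0.02,0,0,0,0.9],
    [0,0,0.014,0,0,0,0.9],
    [0,0,0,0,0,0,0.9],
    [0,0,0,0,0,0,0.1],
    [0,0,0,0,0,0,0.1],
    [0,0,0,0,0,0,0.1],
    [0,0,0,0,0,0,0.1],
    [0,0,0,0,0,0,0.1],
    [0,0,0,0,0,0,0.1],
    [0,0,0,0,0,0,0.1],
    [0,0,0,0,0,0,0.1],
  ],
  squeeze=30,
)

```text
t: 15.35
position: [0.592, 0.0583, 0.1004]
tcp_rot: [0.001, 0.585, 0.811, 0.0]
contact_force: [0.8, -2.6, 6.3]
finger_gap: 0.311
```

```bash
python3 - <<'E'
from ov import *
shot('w13')
E
```

```text
15.35 [0.592  0.0583 0.1004] toolx 108.42 tilt 0.07 gap 0.311 F [ 0.8 -2.6  6.3] q [ 0.24  0.71 -0.64  1.76  0.55  0.85 -0.34]
```

View pics/w13.png

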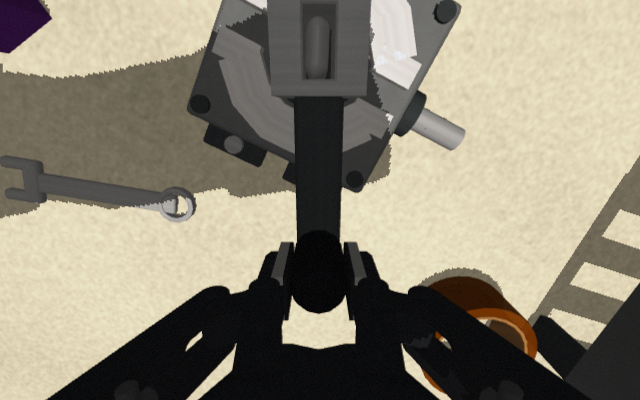

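servo_tool(
  targets=[
    [0,0,-0.001,0,0,0,0.1],
    [0,0,0,0,0,0,0.1],
  ],
)

```text
t: 15.57
position: [0.5916, 0.0586, 0.101]
tcp_rot: [0.0, 0.585, 0.811, 0.0]
contact_force: [0.5, -1.3, 0.6]
finger_gap: 0.317
```

servo_tool(
  targets=[
    [0.0003,0.0075,0,0,0,0,0.1],
    [0.0008,0.0075,0,0,0,0,0.1],
    [0.0013,0.0074,0,0,0,0,0.1],
    [0.0018,0.0073,0,0,0,0,0.1],
    [0.0023,0.0072,0,0,0,0,0.1],
    [0.0028,0.007,0,0,0,0,0.1],
    [0.0033,0.0068,0,0,0,0,0.1],
    [0.0038,0.0065,0,0,0,0,0.1],
    [0,0,0,0,0,0,0.1],
  ],
)

```text
t: 16.32
position: [0.642, 0.0938, 0.1009]
tcp_rot: [0.0, 0.584, 0.812, 0.001]
contact_force: [1.0, -2.1, 4.5]
finger_gap: 0.314
```

```bash
python3 - <<'E'
from ov import *
shot('w14')
p=env.observe()['position'][:2]-np.array([.5572,.1617]);print(np.hypot(*p),np.degrees(np.arctan2(p[1],p[0])))
E
```

```text
16.3167 [0.642  0.0938 0.1009] toolx 108.49 tilt 0.07 gap 0.314 F [ 1.  -2.1  4.5] q [ 0.16  0.78 -0.63  1.61  0.55  0.93 -0.34]
0.10868984221999929 -38.94754536939199
```

View pics/w14.png

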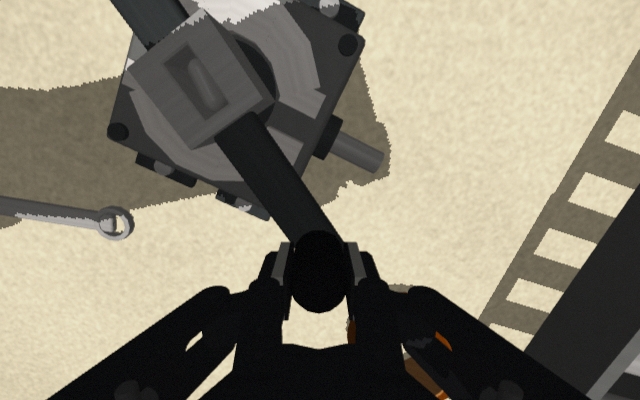

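servo_tool(
  targets=[
    [0.0042,0.0062,-0.0005,0,0,0,0.1],
    [0.0046,0.0059,0,0,0,0,0.1],
    [0.005,0.0056,0,0,0,0,0.1],
    [0.0054,0.0052,0,0,0,0,0.1],
    [0.0058,0.0048,0,0,0,0,0.1],
    [0.0061,0.0044,0,0,0,0,0.1],
    [0.0033,0.0021,0,0,0,0,0.1],
    [0,0,0,0,0,0,0.1],
  ],
)

```text
t: 17.03
position: [0.6623, 0.1372, 0.1013]
tcp_rot: [-0.0, 0.584, 0.812, 0.0]
contact_force: [1.9, 0.2, -3.2]
finger_gap: 0.313
```

```bash
python3 - <<'E'
from ov import *
shot('w15')
p=env.observe()['position'][:2]-np.array([.5572,.1617]);print(np.hypot(*p),np.degrees(np.arctan2(p[1],p[0])))
E
```

```text
17.0333 [0.6623 0.1372 0.1013] toolx 108.52 tilt 0.04 gap 0.313 F [ 1.9  0.2 -3.2] q [ 0.09  0.82 -0.63  1.53  0.55  0.97 -0.38]
0.10779025892664729 -13.552303637039008
```

View pics/w15.png

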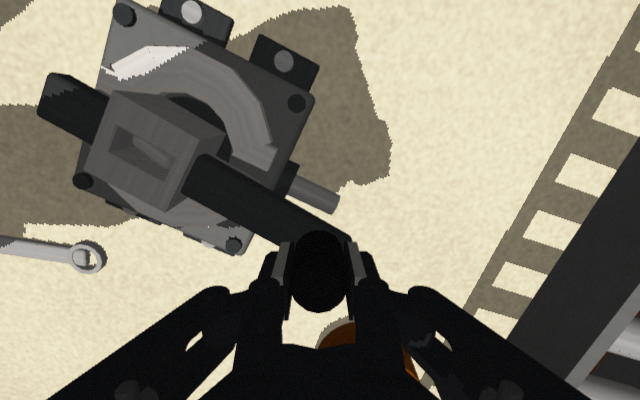

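servo_tool(
  targets=[
    [0.0025,0.0014,0.0005,0,0,0,0.1],
    [0.0025,0.0014,0,0,0,0,0.1],
    [0.0025,0.0013,0,0,0,0,0.1],
    [0.0025,0.0013,0,0,0,0,0.1],
    [0,0,0,0,0,0,0.1],
    [0,0,0.001,0,0,0,0.1],
    [0,0,0.001,0,0,0,0.1],
    [0,0,0,0,0,0,0.1],
  ],
)

```text
t: 17.75
position: [0.6638, 0.1467, 0.0983]
tcp_rot: [-0.0, 0.585, 0.811, -0.0]
contact_force: [-0.9, 0.1, -3.7]
finger_gap: 0.315
```

```bash
python3 - <<'E'
from ov import *
shot('w16')
p=env.observe()['position'][:2]-np.array([.5572,.1617]);print(np.hypot(*p),np.degrees(np.arctan2(p[1],p[0])))
im=np.load('pics/w16.npz')['im'];save('w16c',cv2.convertScaleAbs(im[0:300,0:400],alpha=1.8),2)
E
```

```text
17.75 [0.6638 0.1467 0.0983] toolx 108.44 tilt 0.04 gap 0.315 F [-0.9  0.1 -3.7] q [ 0.07  0.83 -0.62  1.52  0.55  0.98 -0.39]
0.10770404482988256 -8.012632052403005
```

View pics/w16c.png

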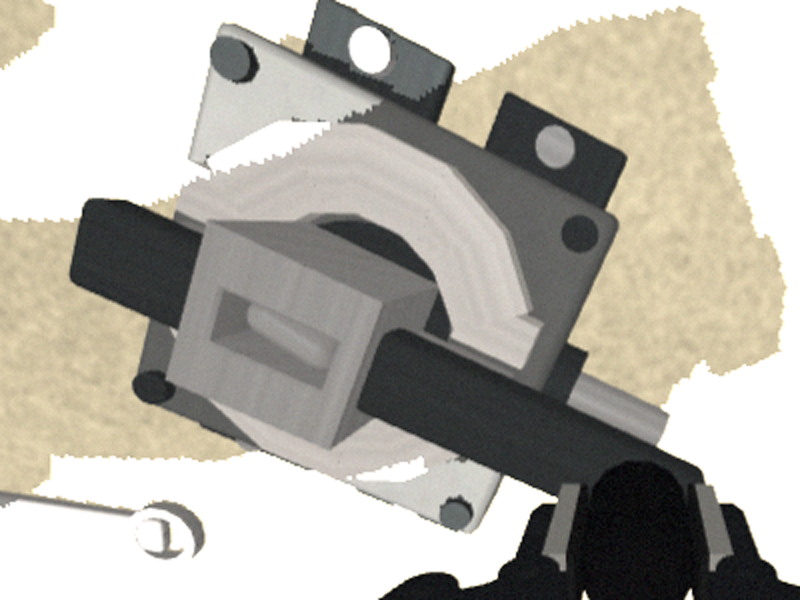

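servo_tool(
  targets=[
    [0,0,0.0015,0,0,0,0.1],
    [0,0,0.0015,0,0,0,0.1],
    [0,0,0.0015,0,0,0,0.1],
    [0,0,0,0,0,0,0.1],
  ],
)

```text
t: 18.13
position: [0.664, 0.1468, 0.0939]
tcp_rot: [-0.0, 0.585, 0.811, -0.0]
contact_force: [0.4, -0.6, -4.6]
finger_gap: 0.311
```

servo_tool(
  targets=[
    [0,0,0.001,0,0,0,0.1],
    [0,0,0.001,0,0,0,0.1],
    [0,0,0.001,0,0,0,0.1],
    [0,0,0,0,0,0,0.1],
  ],
)

```text
t: 18.47
position: [0.6642, 0.1469, 0.0912]
tcp_rot: [0.0, 0.585, 0.811, 0.0]
contact_force: [0.4, -0.2, -3.1]
finger_gap: 0.315
```

servo_tool(
  targets=[
    [0,0,0.0007,0,0,0,0.1],
    [0,0,0.0007,0,0,0,0.1],
    [0,0,0,0,0,0,0.1],
  ],
)

```text
t: 18.72
position: [0.6647, 0.147, 0.0906]
tcp_rot: [0.001, 0.585, 0.811, 0.001]
contact_force: [1.7, -0.6, 4.7]
finger_gap: 0.316
```

```bash
python3 - <<'E'
from ov import *
shot('w17')
im=np.load('pics/w17.npz')['im'];save('w17c',cv2.convertScaleAbs(im[0:300,0:400],alpha=1.8),2)
im=env.read_camera('side');save('s17',im[180:320,210:370],4.5)
E
```

```text
18.7167 [0.6647 0.147  0.0906] toolx 108.43 tilt 0.08 gap 0.316 F [ 1.7 -0.6  4.7] q [ 0.07  0.84 -0.62  1.52  0.55  0.96 -0.4 ]
```

View pics/w17c.png

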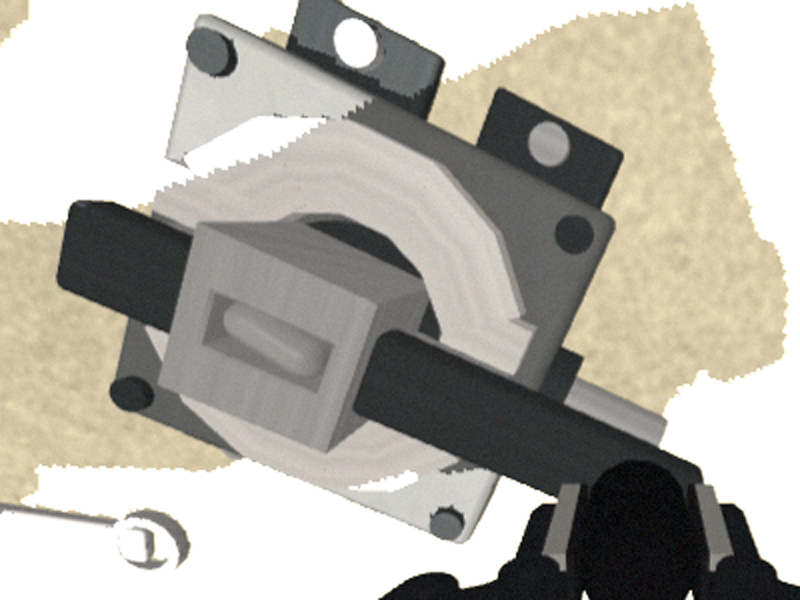

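View pics/s17.png

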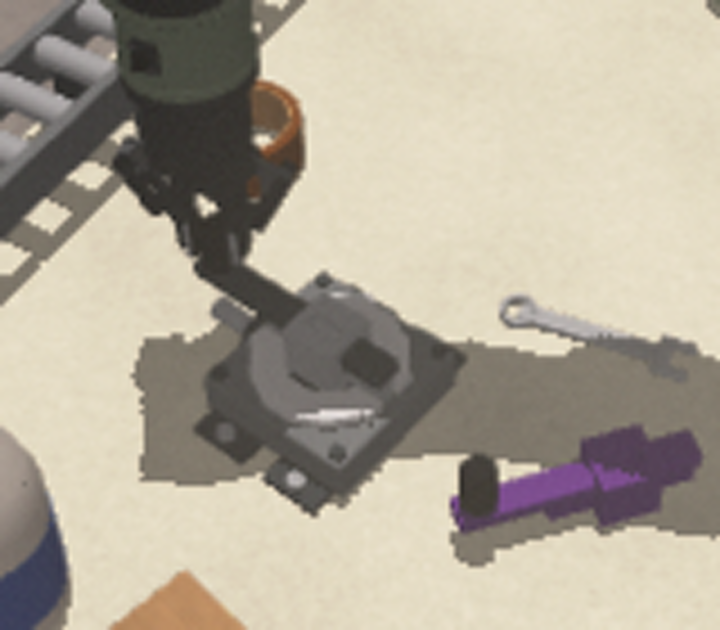

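servo_tool(
  targets=[
    [0,0,-0.0003,0,0,0,0.1],
    [0,0,0,0,0,0,0.5],
    [0,0,0,0,0,0,0.9],
    [0,0,0,0,0,0,0.9],
    [0,0,0,0,0,0,0.9],
    [0,0,0,0,0,0,0.9],
    [0,0,-0.02,0,0,0,0.9],
    [0,0,-0.04,0,0,0,0.9],
    [0,0,-0.04,0,0,0,0.9],
    [-0.03,0,-0.02,0,0,0,0.9],
    [-0.04,0,0,0,0,0,0.9],
    [0,0,0,0,0,0,0.9],
  ],
)

```text
t: 19.82
position: [0.689, 0.072, 0.2112]
tcp_rot: [0.002, 0.588, 0.809, -0.001]
contact_force: [0.6, -2.4, -1.6]
finger_gap: 0.901
```

```bash
python3 - <<'E'
from ov import *
shot('w18')
im=np.load('pics/w18.npz')['im'];save('w18c',cv2.convertScaleAbs(im[0:300,0:400],alpha=1.5),2)
im=env.read_camera('side');save('s18',im[180:320,210:370],4.5)
im=env.read_camera('top');save('t18',im[140:260,190:370],4.2)
E
```

```text
19.8167 [0.689  0.072  0.2112] toolx 108.0 tilt 0.29 gap 0.901 F [ 0.6 -2.4 -1.6] q [ 0.19  0.73 -0.67  1.4   0.47  1.17 -0.21]
```

View pics/w18c.png

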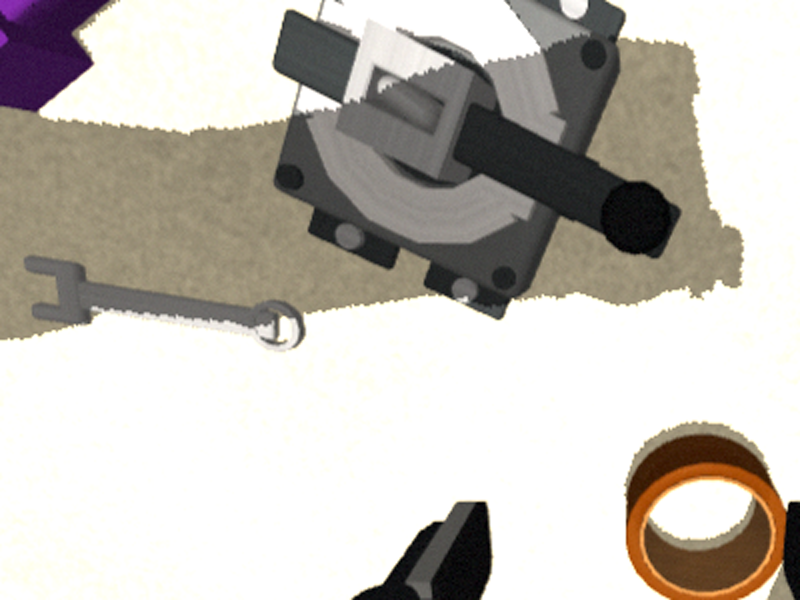

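View pics/s18.png

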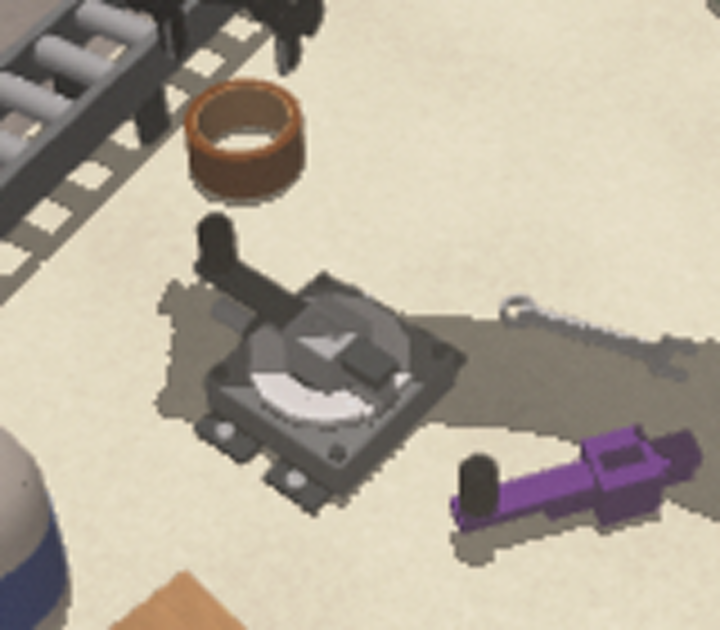

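View pics/t18.png

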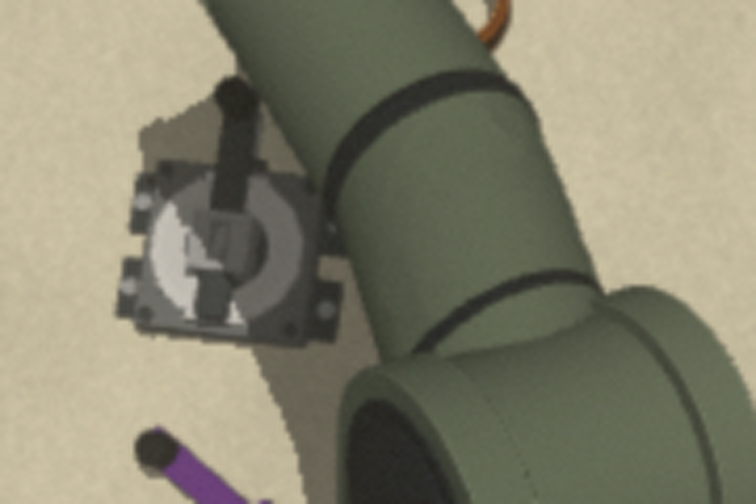

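```bash
python3 - <<'E'
from ov import *
P=pose('w18');R=Rt(P[1]);x,y=np.array([.5572,.1617])+R[:2,:2]@[-.0004,.0015]
th=np.radians(-7.9)
def S(z,c):return [(box(x,y,th,z+.045,-.023,.023,-.023,.023),c),(box(x,y,th,z+.045,-.0155,.0155,-.0075,.0075),c),(box(x,y,th,z+.038,-.059,.126,-.013,.013),c)]
draw('w18',S(.04,(0,255,0))+S(.05,(255,0,0))+[(circ(x,y,.059,.05),(0,0,255))],(120,0,360,180),3.3,'o18',1.3)
E
```

```text
(no output)
```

View pics/o18.png

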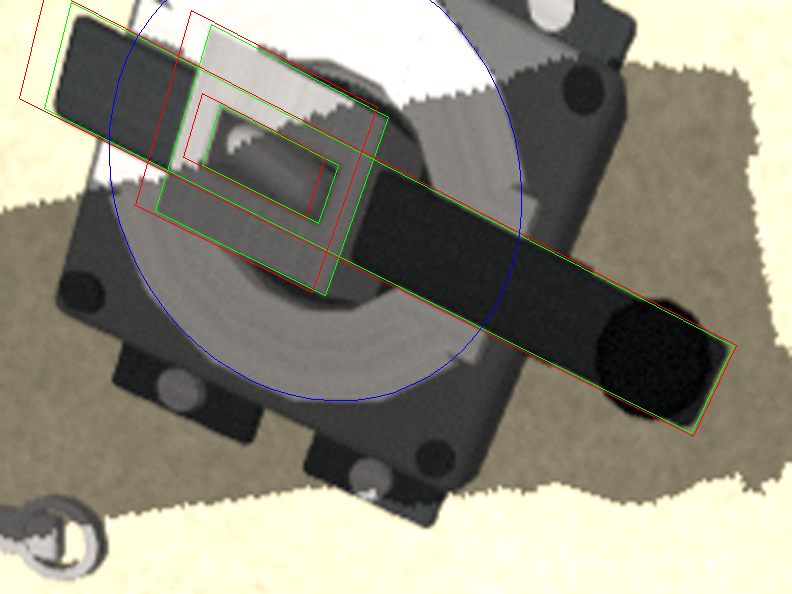

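```bash
python3 -c "
from h import *
print(env.hand_in(),env.observe()['t'])"
```

```text
the job is handed in; nothing more can be done
the job is handed in; nothing more can be done
```

The crank is on the spindle with its key bar down in both notches, and the job was handed in at about 20 s of the 51 s allowed.

- **Fitting:** I took the grey steel crank by its hub and lowered it over the spindle where it stood, at about -72° against the notches' -7.5°. There was almost no contact force. It rested on the ring and I let go.
- **Swinging home:** I took it again by the knob and swung it about 64° anticlockwise. Over the notches it went down by 10.4 mm until it touched the floor. I then released it and backed the hand clear.

**Last checks:**
- An overlay of the crank model on the wrist picture matches the fully home height (drawn 10 mm lower than resting on the ring) at the hub, the slot and the knob end of the arm.
- The spindle shows close to the hub's top in its slot.
- In the side view the crank lies along the notches and the hand touches nothing. The tape roll, wrench and purple look-alike were where they started. I took no final picture of the other bystanders, but the arm went nowhere near them.

**What disagreed:**
- The wrist camera's reported calibration changed by about 2 mm partway through. I reworked the fit as a comparison within the camera's own pictures, and both calibrations then gave the same target to about 0.1 mm.
- In the last overlay the end of the tail lies about 3 mm short of the model. I put this down to its rounded end and the calibration, because it differs in the opposite direction from a raised crank.

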